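# Pack the analyser's cassette bay snug

### The arm

A 6-joint arm with a two-finger parallel gripper is mounted at the origin on the work surface. World frame = base frame: x ahead of the robot, y to its left, z up, the work surface at z = 0. Lengths are in mm, angles in rad, forces in N, time in s.
With the tool pointing down it reaches from about 275 to 1000 mm from the base axis. Payload 8.4 kg.
Tool frame: the origin (TCP) lies on the centre line of the jaws, within the pads' length; the fingertips stand 17 mm ahead of it and the grasp point (between the pads) lies 2 mm behind it (r.tcp_to_tips is the z of the fingertips in the tool frame, in mm); z points along the fingers, y is the direction in which the jaws open and shut (so a half turn about z gives the same grasp; the last joint's range is limited). The gripper opens to 85 mm and grips with 20 to 120 N. Pads are 22 mm wide; open, the fingers measure 114 mm over their backs; the gripper's body (76 mm by 85 mm) begins 54 mm behind the grasp point. The pads swing forward as they close: fully open they stand 13 mm farther back than shut.
Start: joints at [1.104, 0.353, 1.633, -0, 1.155, -0.002], TCP at [280.152, 558.698, 248.281] pointing down, gripper open.
Joint ranges: [-2.63, 2.63], [-0.92, 2.1], [0.06, 2.66], [-1.3, 4.44], [0, 2.69], [-3.02, 3.02]. Speed limits (rad/s): [2.22, 2.22, 2.79, 3.14, 3.14, 3.14].

### API

Orientations are given as [roll, pitch, yaw] about the fixed x, y, z axes, in that order (R = Rz(yaw) Ry(pitch) Rx(roll)).
In Python, from rig import r, cams, job gives the robot as it stands.
- The arm moves only by the tool drive_tool, never from a script. Its argument "deltas" is a list of rows, each a list of 4 numbers: the shift along the tool's x, y, z in cm, then the turn about the tool's z in rad. In form: [[x, y, z, roll], ...]. A call has 1 to 12 rows; each row shifts and turns the commanded pose from where the row before left it, along the tool's axes as they then stand; what a row does not reach is not made up. A row lasts 1/12 s, in which the tool goes at most 41.7 mm and 7.16 degrees, less where a joint would pass 70% of its speed; a pose out of reach is approached as far as the arm can. A call with a gripper value outside its range is refused whole. "jaw" is the closure, from 0 (fully open) to 1 (shut), set as the call begins (left out, the last holds). The fingers move at their own pace and stop on an object; "force" is the grip in N (left out, the last holds). Time passes only in rows, so rows that do not move let the fingers close. It gives the time, the measured TCP pose, the force and the opening at its end, in the units of the state.
- r.sense(): the state, without advancing time (a new reading comes with each control period).
- cams.grab_frame(name): name is "side" or "top" or "wrist"; returns (picture, depth): 384x512x3 uint8, red, green, blue; 384x512 float32, mm along the optical axis (not along the pixel's ray), 0 where there is no reading.
- cams.camera_params(name): a dict with "fx", "fy", "cx", "cy" (pixels), "R" (3x3) and "t" (3): a world point X has camera coordinates R X + t. Camera axes: x right, y down, z forward; pixel columns grow to the right and rows downward; lengths in mm; the calibration is good to about 2 mm. A picture is of the moment at which its call begins: read the wrist's pose just before it. camera_params takes no time and is no camera call; for the wrist camera it gives the pose at the moment of the call.
- job.sign_off(): hands the job in, once; it reports no verdict.
The state is a dict: "clock": time; "qpos": joint angles; "qvel": joint speeds; "joint_efforts": joint torques, N m; "eef_pos": TCP position; "tcp_rot": TCP orientation; "contact_force": force on the tool from outside, world axes, zero at the start; "wrist_torque": the same for the moment, N m; "opening": opening from 0.0 (shut) to 1.0 (fully open).
Only numpy, scipy, OpenCV 4.12 (cv2) and the standard library are available. Lean on these libraries where they do the work, as an engineer would, in place of code of your own. Each camera call takes 0.05 s, during which the arm holds its last target. There are 200 camera calls.

### The job

Load every reagent cassette from the blue mat into the bay, tucking its low toe under the blue retaining lip and then lowering the other end flat to the floor. Then add blue spacer plates from the rack, one at a time, fully down and upright between the cassettes and the yellow sprung pad, until the pack is snug and the pad is felt pressing back, leaving the unused spacers in the rack. Last, swing the red locking lever right over to the far side, without disturbing the jars, cup, tip box or strip nearby.

Things in the scene. Friction and masses are not known exactly. Their poses are not given: they have to be found in the camera images.
- bay: The loading bay, an aluminium tray about 152 x 182 mm fixed to the bench, floor 10 mm up. Origin: on the bench under it. +x points across the bay from the lip side (near the robot) to the far side; y is the packing direction. Fixed grey end face at y = -66, 40 high above the floor; yellow sprung pad face at y = +57 at rest; behind it a white housing centred at y = +94.
- bay_floor (a point): On the pocket floor above the bay's origin, same axes (mm from here). Wall at x = -67 with a blue retaining lip: overhang to x = -57, underside at z = 16, top at 22. Opposite, a steel sill at x = +67, 14 high. So the pocket is 134 long but only 124 between lip edge and sill.
- pad (a joint): How far (m) the yellow sprung pad is pressed back along the bay's +y: 0 at rest, stop at 0.014; 2.4 N to start, then 300 N/m. It reads 0 until the pack fills the bay (123 mm free at rest).
- pad_top (a point): Middle of the upper edge of the pad's upright face, 33 mm above the bay floor; above it a ramp leans away (12 mm over 18 mm of height), so that the last spacer, pushed down next to the pack (about 10 N, at most 20), wedges the pad back some 5 mm. The pack is then snug and one more spacer does not go in.
- lock (a joint): Red-knobbed locking lever on the white housing, turning about the bay's y axis: 0 = leaning to the robot side (as it starts), 1.0 = leaning right over to the far side (+x of the bay); straight arm 50 mm long, 0.5 rad from upright at each end of its travel; stays where it is left; light (under 3 N).
- lock_knob (a point): Centre of the red ball (18 mm) at the tip of the locking lever.
- lock_axis (a point): Point on the lever's hinge axis, on top of the white housing, 47 mm above the bench; axes as the bay's.
- rack: Black spacer rack 116 x 196 mm fixed to the bench, origin under its centre; floor 8 mm up; six slots, 22 mm wide in y, at a pitch of 30 mm along its y axis, with dividers rising 22 mm above the floor.
- spacer0_mid (a point): Blue spacer plate, 100 (x) x 16 (y, thickness) x 50 high, the foot chamfered 2 mm, with a white grip tab on top 40 (x) x 8 (y) x 28 high; 78 high in all, 120 g. Point: its centre, 39 above its underside. Stands in the rack; pinch the tab by its ends (along x).
- spacer1_mid (a point): Blue spacer plate, 100 (x) x 16 (y, thickness) x 50 high, the foot chamfered 2 mm, with a white grip tab on top 40 (x) x 8 (y) x 28 high; 78 high in all, 120 g. Point: its centre, 39 above its underside. Stands in the rack; pinch the tab by its ends (along x).
- spacer2_mid (a point): Blue spacer plate, 100 (x) x 16 (y, thickness) x 50 high, the foot chamfered 2 mm, with a white grip tab on top 40 (x) x 8 (y) x 28 high; 78 high in all, 120 g. Point: its centre, 39 above its underside. Stands in the rack; pinch the tab by its ends (along x).
- spacer3_mid (a point): Blue spacer plate, 100 (x) x 16 (y, thickness) x 50 high, the foot chamfered 2 mm, with a white grip tab on top 40 (x) x 8 (y) x 28 high; 78 high in all, 120 g. Point: its centre, 39 above its underside. Stands in the rack; pinch the tab by its ends (along x).
- spacer4_mid (a point): Blue spacer plate, 100 (x) x 16 (y, thickness) x 50 high, the foot chamfered 2 mm, with a white grip tab on top 40 (x) x 8 (y) x 28 high; 78 high in all, 120 g. Point: its centre, 39 above its underside. Stands in the rack; pinch the tab by its ends (along x).
- spacer5_mid (a point): Blue spacer plate, 100 (x) x 16 (y, thickness) x 50 high, the foot chamfered 2 mm, with a white grip tab on top 40 (x) x 8 (y) x 28 high; 78 high in all, 120 g. Point: its centre, 39 above its underside. Stands in the rack; pinch the tab by its ends (along x).
- cassette0_mid (a point): Reagent cassette, black with purple trim (may be absent): 130 long (x, -65 to 65 from this point), 32 wide (y). From x = -65 to -40 it is only a purple toe 10 high; from -40 to 65 the body is 50 high. Purple grip tab on top: 40 (x, -10 to 30) x 12 (y) x 28 high, 78 high in all; 240 g. Point: 39 above its underside, mid-way along its length. Stands on the bench on its base; pinch the tab by its ends (along x).
- cassette1_mid (a point): Reagent cassette, black with teal trim (may be absent): 130 long (x, -65 to 65 from this point), 32 wide (y). From x = -65 to -40 it is only a teal toe 10 high; from -40 to 65 the body is 50 high. Teal grip tab on top: 40 (x, -10 to 30) x 12 (y) x 28 high, 78 high in all; 240 g. Point: 39 above its underside, mid-way along its length. Stands on the bench on its base; pinch the tab by its ends (along x).
- cassette2_mid (a point): Reagent cassette, black with orange trim (may be absent): 130 long (x, -65 to 65 from this point), 48 wide (y). From x = -65 to -40 it is only a orange toe 10 high; from -40 to 65 the body is 50 high. Orange grip tab on top: 40 (x, -10 to 30) x 12 (y) x 28 high, 78 high in all; 320 g. Point: 39 above its underside, mid-way along its length. Stands on the bench on its base; pinch the tab by its ends (along x).
- pot_a: Small sample jar 34 mm across, 45 high, white cap; bystander; origin under it.
- pot_b: Small sample jar 34 mm across, 45 high, orange cap; bystander; origin under it.
- tipbox: Grey tip box 85 x 120 x 50, bystander; origin under it.
- beaker: White cup 60 mm across, 75 high, bystander; origin under it.
- strip: Orange strip 120 x 35 x 14, bystander; origin under it.
Not all that is in view belongs to the job. What is shaped like the part that bears spacer1_mid but brown or orange is not meant. What is shaped like the part that bears cassette1_mid but white is not meant.

How it is judged (in metres and radians):
On the way, in this order (a step that is already met when the one before it is completed fails the run):
1. every cassette is tucked under the lip and lies flat in the bay (x of cassette0_mid in the frame of bay between -0.006 and 0.006 m and y of cassette0_mid in the frame of bay between -0.07 and 0.07 m and z of cassette0_mid in the frame of bay between 0.045 and 0.053 m and angle between each of cassette0_mid, cassette1_mid, cassette2_mid's own z axis and vertical below 0.08 rad and angle between the x axis of each of cassette0_mid, cassette1_mid, cassette2_mid and the x axis of bay, either way round below 0.12 rad and x of cassette1_mid in the frame of bay between -0.006 and 0.006 m and y of cassette1_mid in the frame of bay between -0.07 and 0.07 m and z of cassette1_mid in the frame of bay between 0.045 and 0.053 m and x of cassette2_mid in the frame of bay between -0.006 and 0.006 m and y of cassette2_mid in the frame of bay between -0.07 and 0.07 m and z of cassette2_mid in the frame of bay between 0.045 and 0.053 m), for 0.2 s.
2. the spacers make the pack snug: the sprung pad is pressed back, each spacer is either fully down in the bay or in the rack (all of step 1 and ((x of spacer0_mid in the frame of bay between -0.02 and 0.03 m and y of spacer0_mid in the frame of bay between -0.07 and 0.075 m and z of spacer0_mid in the frame of bay between 0.045 and 0.053 m and angle between spacer0_mid's own z axis and vertical below 0.12 rad) or (x of spacer0_mid in the frame of rack between -0.03 and 0.03 m and y of spacer0_mid in the frame of rack between -0.1 and 0.1 m and z of spacer0_mid in the frame of rack between 0.04 and 0.055 m and angle between spacer0_mid's own z axis and vertical below 0.3 rad)) and ((x of spacer1_mid in the frame of bay between -0.02 and 0.03 m and y of spacer1_mid in the frame of bay between -0.07 and 0.075 m and z of spacer1_mid in the frame of bay between 0.045 and 0.053 m and angle between spacer1_mid's own z axis and vertical below 0.12 rad) or (x of spacer1_mid in the frame of rack between -0.03 and 0.03 m and y of spacer1_mid in the frame of rack between -0.1 and 0.1 m and z of spacer1_mid in the frame of rack between 0.04 and 0.055 m and angle between spacer1_mid's own z axis and vertical below 0.3 rad)) and ((x of spacer2_mid in the frame of bay between -0.02 and 0.03 m and y of spacer2_mid in the frame of bay between -0.07 and 0.075 m and z of spacer2_mid in the frame of bay between 0.045 and 0.053 m and angle between spacer2_mid's own z axis and vertical below 0.12 rad) or (x of spacer2_mid in the frame of rack between -0.03 and 0.03 m and y of spacer2_mid in the frame of rack between -0.1 and 0.1 m and z of spacer2_mid in the frame of rack between 0.04 and 0.055 m and angle between spacer2_mid's own z axis and vertical below 0.3 rad)) and ((x of spacer3_mid in the frame of bay between -0.02 and 0.03 m and y of spacer3_mid in the frame of bay between -0.07 and 0.075 m and z of spacer3_mid in the frame of bay between 0.045 and 0.053 m and angle between spacer3_mid's own z axis and vertical below 0.12 rad) or (x of spacer3_mid in the frame of rack between -0.03 and 0.03 m and y of spacer3_mid in the frame of rack between -0.1 and 0.1 m and z of spacer3_mid in the frame of rack between 0.04 and 0.055 m and angle between spacer3_mid's own z axis and vertical below 0.3 rad)) and ((x of spacer4_mid in the frame of bay between -0.02 and 0.03 m and y of spacer4_mid in the frame of bay between -0.07 and 0.075 m and z of spacer4_mid in the frame of bay between 0.045 and 0.053 m and angle between spacer4_mid's own z axis and vertical below 0.12 rad) or (x of spacer4_mid in the frame of rack between -0.03 and 0.03 m and y of spacer4_mid in the frame of rack between -0.1 and 0.1 m and z of spacer4_mid in the frame of rack between 0.04 and 0.055 m and angle between spacer4_mid's own z axis and vertical below 0.3 rad)) and ((x of spacer5_mid in the frame of bay between -0.02 and 0.03 m and y of spacer5_mid in the frame of bay between -0.07 and 0.075 m and z of spacer5_mid in the frame of bay between 0.045 and 0.053 m and angle between spacer5_mid's own z axis and vertical below 0.12 rad) or (x of spacer5_mid in the frame of rack between -0.03 and 0.03 m and y of spacer5_mid in the frame of rack between -0.1 and 0.1 m and z of spacer5_mid in the frame of rack between 0.04 and 0.055 m and angle between spacer5_mid's own z axis and vertical below 0.3 rad)) and value of joint pad above 0.002 m), for 0.3 s.
3. the locking lever is swung over (value of joint lock above 0.8 rad), for 0.1 s.
At the end, for the whole second after the job is handed in: Each cassette home in the bay (6 mm along the pocket, 4 mm of the floor, tilt under 0.08, yaw 0.12 rad); pad pressed back over 2 mm; each spacer upright (0.12 rad) and down within 4 mm in the bay, or in the rack; lever past 0.8 rad; all at rest (all of step 2 and value of joint lock above 0.8 rad and linear speed of each of cassette0, cassette1, cassette2, spacer0, spacer1, spacer2, spacer3, spacer4, spacer5 below 0.02 m/s); the robot touches nothing.
It fails at once if a bystander is shoved more than 50 mm or knocked over (distance of any of pot_a, pot_b, tipbox, beaker, strip from where it was at the start of the episode above 0.05 m or angle between any of pot_a, pot_b, tipbox, beaker, strip's own z axis and vertical above 0.7 rad).
It fails at once if the lever is swung before the pack is snug (value of joint lock above 0.5 rad and value of joint pad below 0.001 m).
Of cassette0, cassette1, cassette2 only 1 to 3 are there at a start; the rules pass over those that are not, and their reading is None.
At some moment in a run one of cassette0, cassette1, cassette2 may be knocked a few centimetres aside while the robot is not near it.
It also fails if it takes over 210 s, if anything falls off the work surface, if the arm or the gripper's body presses on something with over 40 N, if the wrist force passes 120 N, or if a joint passes its speed limit or range.

## Working session

There is one attempt and no reset: what is moved stays moved. The work goes in short steps, Python scripts to look and compute and a tool call to move; the robot and the scene stay as the last step left them, time stands still between calls to the robot, and variables do not carry over. Pictures are saved under pics/ and viewed, about 12 in all and at most 16, crops included, and the job is handed in when it is done.

Besides the shell and the picture viewer there is one more tool, called after ">>>" by a JSON object that holds its "op" and its "data", one argument or row to a line. drive_tool: Moves the arm, as the interface text tells. Its arguments: {"type":"object","properties":{"deltas":{"type":"array"},"jaw":{"type":"number"},"force":{"type":"number"}},"required":["deltas"]}

```bash
ls; mkdir -p pics; python3 - <<'E'
from rig import r,cams,job
import cv2
s=r.sense();print({k:(v if k in('clock','opening') else [round(float(x),3) for x in v]) for k,v in s.items()}, r.tcp_to_tips)
for n in('top','side'):
    p,d=cams.grab_frame(n);cv2.imwrite(f'pics/{n}0.png',cv2.cvtColor(p,cv2.COLOR_RGB2BGR))
    c=cams.camera_params(n);print(n,c)
E
```

```text
pics
{'clock': 0.0, 'qpos': [1.104, 0.354, 1.634, -0.0, 1.155, -0.002], 'qvel': [-0.0, -0.001, -0.0, 0.0, -0.001, 0.001], 'joint_efforts': [0.002, -60.524, -34.205, 0.0, 0.009, 0.0], 'eef_pos': [279.945, 558.286, 247.571], 'tcp_rot': [-3.14, 0.0, 2.677], 'contact_force': [0.193, 1.303, 0.088], 'wrist_torque': [-0.021, 0.022, -0.013], 'opening': 1.000706218667879} 17.0
top {'fx': 366.94471654511443, 'fy': 366.94471654511443, 'cx': 255.89323892418514, 'cy': 189.28303108436373, 'R': array([[ 0.02282656, -0.99967247,  0.01157178],
       [-0.99425872, -0.02391024, -0.10429714],
       [ 0.10453966, -0.0091246 , -0.99447886]]), 't': array([ -77.84441458,  562.64786504, 1289.14889155])}
side {'fx': 466.05648819261086, 'fy': 466.05648819261086, 'cx': 263.48453047986425, 'cy': 192.49112127370896, 'R': array([[ 0.8439445 , -0.53605215, -0.020144  ],
       [-0.3664904 , -0.54875637, -0.75136625],
       [ 0.39171734,  0.64149399, -0.65957788]]), 't': array([-493.20007691,  236.44432174, 1161.88475442])}
```

View pics/top0.png

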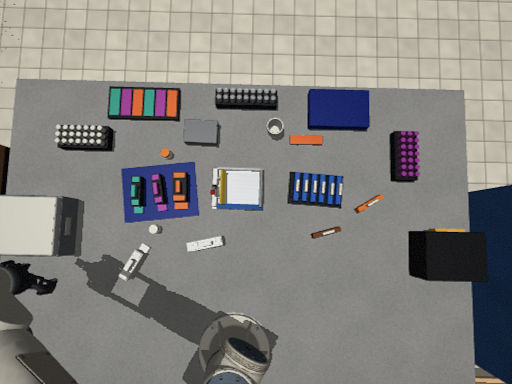

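View pics/side0.png

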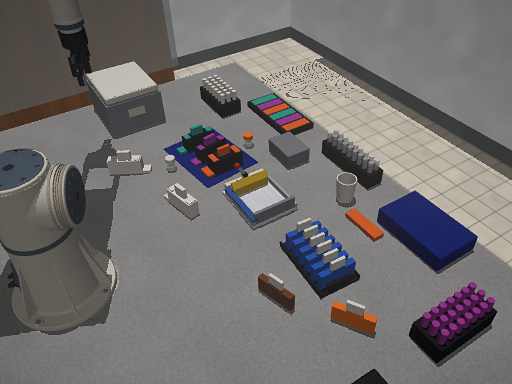

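```bash
cat > h.py <<'E'
from rig import r,cams,job
import cv2,numpy as np
def cloud(n,save=None):
    """picture, world point per pixel (NaN without depth)"""
    c=cams.camera_params(n);p,d=cams.grab_frame(n)
    v,u=np.mgrid[0:384,0:512]
    P=np.stack([(u-c['cx'])/c['fx']*d,(v-c['cy'])/c['fy']*d,d],-1)
    W=(P-c['t'])@c['R'];W[d<=0]=np.nan
    if save:cv2.imwrite(f'pics/{save}.png',cv2.cvtColor(p,cv2.COLOR_RGB2BGR))
    return p,W,c
def hsv(p):return cv2.cvtColor(p,cv2.COLOR_RGB2HSV)
def ray(c,u,v,z):
    """world point of pixel on plane of height z"""
    d=c['R'].T@np.array([(u-c['cx'])/c['fx'],(v-c['cy'])/c['fy'],1]);o=-c['R'].T@c['t']
    return o+d*(z-o[2])/d[2]
def pix(c,X):
    q=c['R']@np.array(X,float)+c['t'];return np.array([c['fx']*q[0]/q[2]+c['cx'],c['fy']*q[1]/q[2]+c['cy']])
def rect(W,m):
    """min-area rect of masked points in xy: centre, sizes, heading of long side, z median"""
    m=m&np.isfinite(W[...,2])
    (c,s,a)=cv2.minAreaRect(W[m][:,:2].astype(np.float32))
    if s[0]<s[1]:s=s[::-1];a+=90
    a=(np.deg2rad(a)+np.pi/2)%np.pi-np.pi/2
    return np.round(c,1),np.round(s,1),round(a,3),round(float(np.median(W[m][:,2])),1),int(m.sum())
E
python3 - <<'E'
from h import *
for n in('top','side'):
    p,W,c=cloud(n);h=hsv(p);H,S,V=h[...,0],h[...,1],h[...,2];z=W[...,2]
    print(n)
    for nm,lo,hi in(('teal',70,90),('purple',140,160),('orange',5,14),('blue',100,125)):
        m=(H>=lo)&(H<=hi)&(S>120)&(V>60)&(z>30)&(z<100)
        k,l,st,ce=cv2.connectedComponentsWithStats(m.astype(np.uint8))
        for i in range(1,k):
            if st[i,4]>15:
                q=W[(l==i)];t=q[q[:,2]>q[:,2].max()-8]
                print(nm,np.round(ce[i]),rect(W,l==i),'zmax',q[:,2].max().round(1),'top',t.mean(0).round(1))
E
```

```text
top
teal [135. 179.] (array([588.1, 361.7]), array([24.7, 15.3]), np.float64(-1.53), 52.9, 38) zmax 58.8 top [588.5 363.5  53.7]
teal [133. 190.] (array([544.9, 360.6]), array([38.9, 12.9]), np.float64(0.099), 77.7, 53) zmax 83.0 top [545.2 361.3  78.7]
teal [134. 202.] (array([506.8, 360. ]), array([25.2, 14.6]), np.float64(-1.534), 53.5, 40) zmax 59.5 top [507.  360.2  54.1]
purple [403. 133.] (array([ 772.8, -584.2]), array([34. , 13.6]), np.float64(-1.299), 82.1, 20) zmax 90.2 top [ 771.3 -573.3   84.8]
purple [410. 133.] (array([ 773.2, -609.4]), array([39.3, 13.7]), np.float64(-1.279), 82.9, 22) zmax 90.2 top [ 769.8 -599.1   85.1]
purple [406. 139.] (array([ 753.5, -595.8]), array([60.3, 24.5]), np.float64(-1.497), 82.0, 53) zmax 87.7 top [ 747.2 -586.9   83.7]
purple [416. 140.] (array([ 748.1, -622.7]), array([16.7, 12.1]), np.float64(-1.494), 85.5, 17) zmax 87.6 top [ 747.5 -621.8   84.9]
purple [409. 146.] (array([ 728. , -599.8]), array([65. , 23.4]), np.float64(-1.525), 83.1, 64) zmax 87.8 top [ 723.  -597.6   84.3]
purple [403. 153.] (array([ 702.9, -585.2]), array([35.
[... 5257 characters left out ...]
max 54.9 top [ 407.3 -280.6   51. ]
orange [287. 294.] (array([ 427.9, -347.6]), array([33.9, 16.7]), np.float64(-1.379), 51.0, 70) zmax 53.9 top [ 428.4 -349.6   50.8]
orange [354. 315.] (array([ 524.7, -469.9]), array([100.3,  21.2]), np.float64(-1.054), 48.2, 445) zmax 54.5 top [ 523.6 -471.6   50.4]
blue [240. 203.] (array([504.6,  -4.7]), array([165.6,  19.3]), np.float64(1.558), 33.0, 215) zmax 38.3 top [503.1  -5.3  33.1]
blue [428. 224.] (array([ 868.9, -359.8]), array([221. , 141.2]), np.float64(1.566), 50.7, 3062) zmax 57.6 top [ 866.5 -368.    51.5]
blue [319. 255.] (array([ 573.4, -281.5]), array([169. , 104.5]), np.float64(1.492), 55.6, 1520) zmax 65.2 top [ 566.9 -290.7   59.2]
```

>>> {"op": "drive_tool", "data": {
  "deltas": [
    [0, 0, -0.9, 0.123],
    [0, 0, -0.9, 0.123],
    [0, 0, -0.9, 0.123],
    [0, 0, -0.9, 0.123],
    [0, 0, -0.9, 0.123],
    [0, 0, -0.9, 0.123],
    [0, 0, -0.9, 0.123],
    [0, 0, -0.9, 0.123],
    [0, 0, -0.9, 0.123],
    [0, 0, 0, 0]
  ],
  "jaw": 0,
  "force": 30
}}

```text
clock: 1.03
eef_pos: [280.5, 559.3, 331.0]
tcp_rot: [3.141, -0.002, 1.564]
contact_force: [0.6, 0.1, 0.7]
opening: 1.002
```

>>> {"op": "drive_tool", "data": {
  "deltas": [
    [-2.7, 2.4, 0, 0],
    [-2.7, 2.4, 0, 0],
    [-2.7, 2.4, 0, 0],
    [-2.7, 2.4, 0, 0],
    [-2.7, 2.4, 0, 0],
    [-2.7, 2.4, 0, 0],
    [-2.7, 2.4, 0, 0],
    [-2.7, 2.4, 0, 0],
    [-2.7, 2.4, 0, 0],
    [-2.7, 2.4, 0, 0],
    [0, 0, 0, 0],
    [0, 0, 0, 0]
  ]
}}

```text
clock: 2.03
eef_pos: [520.6, 286.9, 328.5]
tcp_rot: [-3.141, 0.0, 1.57]
contact_force: [0.1, 0.4, 0.2]
opening: 1.001
```

```bash
python3 - <<'E'
from h import *
s=r.sense();print(s['clock'],s['eef_pos'],s['tcp_rot'],s['contact_force'])
p,W,c=cloud('wrist','w1')
print(-c['R'].T@c['t'],c['R'].round(2),c['fx'])
E
```

```text
2.0333 [520.63166787 286.94122098 328.45645083] [-3.14068555e+00  4.64128166e-04  1.57032593e+00] [0.05477606 0.37831796 0.21747867]
[520.29753532 358.87354564 453.39669354] [[ 1.   -0.   -0.  ]
 [-0.   -0.96  0.28]
 [-0.   -0.28 -0.96]] 314.08512894965963
```

View pics/w1.png

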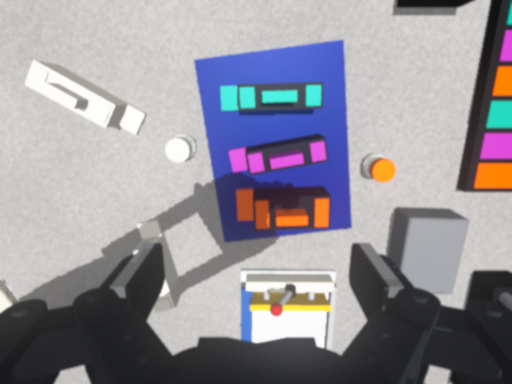

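The wrist view shows three cassettes with toes to the left (toward the robot): teal at (272,97), purple at (278,155), orange at (283,208). The bay sits below them with its red knob at (276,310). I'll measure tabs and bay.

```bash
cat >> h.py <<'E'
def cass(p,W,box=None):
    """cassettes: tab rect, body+toe axis from trim pieces"""
    h=hsv(p);H,S,V=h[...,0],h[...,1],h[...,2];z=W[...,2]
    for nm,lo,hi in(('teal',70,92),('purple',140,165),('orange',3,16)):
        m=(H>=lo)&(H<=hi)&(S>110)&(V>60)&(W[...,0]<680)&(W[...,1]>-120)&(W[...,1]<420)&(W[...,0]>420)
        t=m&(z>68);e=m&(z>45)&(z<62);f=m&(z>2)&(z<25)
        for k,q in(('tab',t),('trim',e),('toe',f)):
            q=cv2.morphologyEx(q.astype(np.uint8),cv2.MORPH_OPEN,np.ones((2,2)))>0
            if q.sum()>10:print(nm,k,*rect(W,q))
E
python3 - <<'E'
from h import *
p,W,c=cloud('wrist');cass(p,W)
h=hsv(p);z=W[...,2];H,S,V=h[...,0],h[...,1],h[...,2]
y=W[...,1];x=W[...,0];near=(y<140)&(y>-130)&(x>450)&(x<640)
print('yellow',rect(W,(H>18)&(H<32)&(S>120)&near))
print('red',rect(W,((H<5)|(H>175))&(S>150)&near&(z>60)))
b=(H>98)&(H<125)&(S>120)&near&(z>25)&(z<40);print('lip',rect(W,b))
b=near&(S<60)&(z>40)&(z<55)&(V>100);print('housing top',rect(W,b))
E
```

```text
teal tab [549.  362.2] [42.8 12.3] 0.046 77.1 378
teal trim [549.6 361.7] [103.7  26.2] 0.028 51.5 792
teal toe [485.4 359.9] [30.4 24.3] 1.567 9.2 385
purple tab [559.6 284.9] [43.2 19.9] 0.184 76.9 364
purple trim [564.2 281.1] [110.8  39.3] 0.183 51.3 749
purple toe [496.3 275.5] [35.4 25.1] -1.399 9.1 345
orange tab [565.1 139.7] [157.   44.9] 1.516 76.8 356
orange trim [568.6 208.8] [103.5  43.9] 0.037 51.4 1078
orange toe [504.  205.9] [53.7 24.1] -1.56 9.0 473
yellow (array([578.2,  61. ]), array([132.,  37.]), np.float64(-0.277), 41.1, 834)
red (array([546.1,  90.4]), array([12.1, 10.4]), np.float64(0.274), 96.9, 69)
lip (array([503.2,  31.2]), array([93.7, 14. ]), np.float64(1.558), 30.8, 424)
housing top (array([597.1,  81.5]), array([72.7, 13.4]), np.float64(-0.281), 49.4, 52)
```

>>> {"op": "drive_tool", "data": {
  "deltas": [
    [-2.7, 0.45, 0, 0],
    [-2.7, 0.45, 0, 0],
    [-2.7, 0.45, 0, 0],
    [-2.7, 0.45, 0, 0],
    [-2.7, 0.45, 0, 0],
    [-2.7, 0.45, 0, 0],
    [-2.7, 0.45, 0, 0],
    [-2.7, 0.45, 0, 0],
    [-2.7, 0.45, 0, 0],
    [-2.7, 0.45, 0, 0],
    [0, 0, 0, 0],
    [0, 0, 0, 0]
  ]
}}

```text
clock: 3.13
eef_pos: [564.4, 18.7, 329.1]
tcp_rot: [-3.141, -0.0, 1.57]
contact_force: [0.4, 0.7, 0.8]
opening: 1.0
```

```bash
python3 - <<'E'
from h import *
s=r.sense();print(s['clock'],s['eef_pos'],s['tcp_rot'],s['contact_force'])
p,W,c=cloud('wrist','w2');np.savez('w2.npz',p=p,W=W)
h=hsv(p);z=W[...,2];H,S,V=h[...,0],h[...,1],h[...,2]
y=W[...,1];x=W[...,0];near=(y<140)&(y>-130)&(x>450)&(x<660)
print('yellow',rect(W,(H>18)&(H<32)&(S>120)&near))
print('red',rect(W,((H<5)|(H>175))&(S>150)&near&(z>60)))
lip=(H>98)&(H<125)&(S>120)&near&(z>25)&(z<40);print('lip',rect(W,lip))
sill=near&(z>18)&(z<30)&(x>600);print('sill',rect(W,sill))
fl=near&(z>5)&(z<14)&(x>510)&(x<620);print('floor',rect(W,fl))
b=near&(z>42)&(z<56);print('walls',rect(W,b))
print('spec', rect(W,near&(z>42)&(z<56)&(y<0)))
E
```

```text
3.1333 [564.38478087  18.73025331 329.11714844] [-3.14130068e+00 -3.38162060e-04  1.57047024e+00] [0.38525385 0.69949294 0.77621528]
yellow (array([570.3,  57.3]), array([118.5,  16.4]), np.float64(0.001), 53.5, 1145)
red (array([546.3,  87.3]), array([12.7, 12.3]), np.float64(1.567), 97.6, 129)
lip (array([503.3,  -2.7]), array([159. ,  16.3]), np.float64(1.559), 31.0, 1060)
sill (array([622.5,  -3.7]), array([163.2,  44.9]), np.float64(-1.57), 23.0, 801)
floor (array([565.1,  11.7]), array([170.8, 110. ]), np.float64(1.569), 9.1, 6779)
walls (array([571.6,   5.3]), array([177.2, 132.3]), np.float64(1.529), 49.3, 1826)
spec (array([568.1, -77.7]), array([132.2,  11.3]), np.float64(-0.007), 48.5, 759)
```

View pics/w2.png

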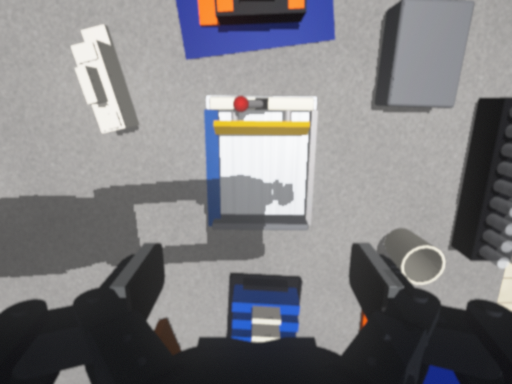

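The view shows the bay: lip on the left (x pixels 206-218), sill on the right (~312), yellow pad along row 127, end wall at row ~222. Next I'll fit its edges.

```bash
python3 - <<'E'
from h import *
d=np.load('w2.npz');p,W=d['p'],d['W'];h=hsv(p);z=W[...,2];H,S,V=h[...,0],h[...,1],h[...,2];x=W[...,0];y=W[...,1]
def edge(m,along,val,fn,lo,hi,n=10):
    A=[];B=[]
    for a,b in zip(np.linspace(lo,hi,n+1)[:-1],np.linspace(lo,hi,n+1)[1:]):
        q=m&(along>=a)&(along<b)
        if q.sum()>4:A.append((a+b)/2);B.append(np.percentile(val[q],fn))
    k=np.polyfit(A,B,1);return np.round(k,4),np.round(B,1)
lip=(H>98)&(H<125)&(S>100)&(x>480)&(x<530)&(z>27)&(z<36)
print('lip in',edge(lip,y,x,97,-75,50));print('lip out',edge(lip,y,x,3,-75,50))
sill=(x>615)&(x<655)&(z>20)&(z<28);print('sill in',edge(sill,y,x,5,-60,45));print('sill out',edge(sill,y,x,95,-60,45))
ye=(H>18)&(H<32)&(S>100)&(y<110)&(y>30)
print('pad front',edge(ye&(z>36)&(z<48),x,y,5,520,620),'pad top',edge(ye&(z>55),x,y,50,520,620))
en=(y<-60)&(y>-95)&(z>45)&(z<54)&(x>510)&(x<625)
print('end face',edge(en,x,y,95,515,620))
E
```

```text
lip in (array([1.60000e-02, 5.10911e+02]), array([510. , 510.4, 509.6, 510. , 510.5, 510.8, 511.3, 511.7, 511.7,
       511. ]))
lip out (array([1.600000e-03, 4.958583e+02]), array([495.7, 496.1, 495.3, 495.8, 496.2, 495.6, 496.1, 495.6, 495.9,
       496.1]))
sill in (array([8.900000e-03, 6.365469e+02]), array([635.7, 636.5, 636. , 636.9, 636.4, 636.2, 636.7, 636.5, 637.1,
       636.8]))
sill out (array([9.200000e-03, 6.436415e+02]), array([642.7, 643.5, 643.3, 643.9, 643.6, 643.2, 644. , 643.5, 644.5,
       643.6]))
pad front (array([-5.30000e-03,  5.21928e+01]), array([49.3, 49.2, 49.3, 49.2, 49.3, 49.3, 49.2, 49.3, 49.3, 48.2])) pad top (array([-1.44000e-02,  6.92702e+01]), array([61.8, 61.8, 61.8, 60.7, 60.8, 60.7, 60.7, 60.7, 60.7, 60.7]))
end face (array([-9.10000e-03, -6.76229e+01]), array([-72.3, -72.7, -72.6, -72.6, -72.6, -72.9, -72.8, -73.2, -73.2,
       -73.2]))
```

>>> {"op": "drive_tool", "data": {
  "deltas": [
    [2.5, 0, 0, 0],
    [2.5, 0, 0, 0],
    [2.5, 0, 0, 0],
    [2.5, 0, 0, 0],
    [2.5, 0, 0, 0],
    [2.5, 0, 0, 0],
    [2.4, 0.16, 0, -0.04],
    [1.5, 0, 3.0, 0],
    [0, 0, 3.5, 0],
    [0, 0, 3.5, 0],
    [0, 0, 3.0, 0],
    [0, 0, 0, 0]
  ]
}}

```text
clock: 4.18
eef_pos: [561.3, 208.2, 193.3]
tcp_rot: [-3.132, 0.003, 1.613]
contact_force: [-2.1, -1.4, -0.4]
opening: 1.0
```

```bash
python3 - <<'E'
from h import *
s=r.sense();print(s['clock'],s['eef_pos'],s['tcp_rot'][2],s['qpos'])
p,W,c=cloud('wrist','w3');cass(p,W)
E
```

```text
4.1833 [561.30258572 208.23549283 193.28879229] 1.6129772362322 [3.52508119e-01 3.74108770e-01 1.73546964e+00 4.97029934e-04
 1.04179394e+00 3.10086447e-01]
teal trim [550.  350.8] [100.1   2.4] 0.038 49.7 174
teal toe [485.  352.7] [26.  15.2] 0.034 9.1 471
purple tab [557.1 287.7] [44.3 13.1] 0.185 77.2 944
purple trim [559.5 286.8] [101.6  25.7] 0.178 51.7 1687
purple toe [504.7 257.4] [77.3 34.2] -1.031 9.2 661
orange tab [563.  117.9] [202.7  44.1] 1.518 77.1 721
orange trim [567.8 208.5] [103.8  43.4] 0.035 51.6 1844
orange toe [503.8 206.3] [52.5 25.7] 1.553 9.2 810
```

>>> {"op": "drive_tool", "data": {
  "deltas": [
    [0, 0.4, 2.5, 0],
    [0, 0, 3.0, 0],
    [0, 0, 3.0, 0],
    [0, 0, 2.0, 0],
    [0, 0, 1.6, 0],
    [0, 0, 0, 0],
    [0, 0, 0, 0]
  ]
}}

```text
clock: 4.82
eef_pos: [570.5, 208.5, 79.8]
tcp_rot: [3.141, -0.0, 1.611]
contact_force: [0.0, -0.2, 0.3]
opening: 1.001
```

>>> {"op": "drive_tool", "data": {
  "deltas": [
    [0, 0, 0, 0],
    [0, 0, 0, 0],
    [0, 0, 0, 0],
    [0, 0, 0, 0],
    [0, 0, 0, 0],
    [0, 0, 0, 0],
    [0, 0, 0, 0],
    [0, 0, 0, 0]
  ],
  "jaw": 1,
  "force": 30
}}

```text
clock: 5.48
eef_pos: [569.9, 207.7, 79.6]
tcp_rot: [3.141, -0.0, 1.61]
contact_force: [-3.4, -1.0, 8.8]
opening: 0.459
```

>>> {"op": "drive_tool", "data": {
  "deltas": [
    [0, 0, 0, 0],
    [0, 0, 0, 0],
    [0, -0.4, 0.4, 0],
    [0, 0, 0.4, 0],
    [0, 0, 0, 0],
    [0, 0, 0, 0]
  ],
  "jaw": 0.2
}}

```text
clock: 5.98
eef_pos: [565.4, 207.3, 69.7]
tcp_rot: [-3.141, 0.0, 1.61]
contact_force: [0.4, -0.0, 0.8]
opening: 0.799
```

>>> {"op": "drive_tool", "data": {
  "deltas": [
    [0, 0, 0, 0],
    [0, 0, 0, 0],
    [0, 0, 0, 0],
    [0, 0, 0, 0],
    [0, 0, 0, 0],
    [0, 0, 0, 0]
  ],
  "jaw": 1,
  "force": 30
}}

```text
clock: 6.48
eef_pos: [566.6, 207.6, 70.8]
tcp_rot: [3.14, -0.0, 1.61]
contact_force: [2.8, 0.5, 4.0]
opening: 0.459
```

>>> {"op": "drive_tool", "data": {
  "deltas": [
    [0, 0, -1.5, 0],
    [0, 0, -2.5, 0],
    [0, 0, -3.0, 0.024],
    [0, 0, -3.0, 0.024],
    [0, 0, -3.0, 0],
    [0, 0, 0, 0]
  ]
}}

```text
clock: 6.98
eef_pos: [567.8, 208.2, 205.5]
tcp_rot: [3.136, -0.002, 1.562]
contact_force: [1.3, 0.7, -2.1]
opening: 0.46
```

>>> {"op": "drive_tool", "data": {
  "deltas": [
    [-2.5, 0.24, 0, 0],
    [-2.5, 0.24, 0, 0],
    [-2.5, 0.24, 0, 0],
    [-2.5, 0.24, 0, 0],
    [-2.5, 0.24, 0, 0],
    [-2.5, 0.24, 0, 0],
    [-2.5, 0.24, 0, 0],
    [-2.5, 0.24, 0, 0],
    [-2.5, 0.24, 0, 0],
    [-2.0, 0.24, 0, 0],
    [-1.1, 0, 0, 0],
    [0, 0, 0, 0]
  ]
}}

```text
clock: 7.98
eef_pos: [586.5, -50.6, 198.9]
tcp_rot: [-3.139, 0.0, 1.56]
contact_force: [1.0, 0.2, -3.7]
opening: 0.46
```

>>> {"op": "drive_tool", "data": {
  "deltas": [
    [0, 0, 0, 0],
    [0, 0, 0, 0],
    [0, 0, 0, 0]
  ]
}}

```text
clock: 8.23
eef_pos: [587.2, -47.7, 199.9]
tcp_rot: [-3.141, -0.0, 1.563]
contact_force: [0.8, 0.1, -3.1]
opening: 0.458
```

```bash
python3 - <<'E'
from h import *
s=r.sense();print(s['clock'],s['eef_pos'],s['tcp_rot'])
p,W,c=cloud('wrist','w4')
p,W,c=cloud('side','s4')
cv2.imwrite('pics/s4c.png',cv2.resize(cv2.cvtColor(p[90:260,150:330],cv2.COLOR_RGB2BGR),None,fx=3,fy=3))
E
```

```text
8.2333 [587.18224369 -47.69456477 199.93940911] [-3.14085847e+00 -4.17949339e-04  1.56271232e+00]
```

View pics/s4c.png

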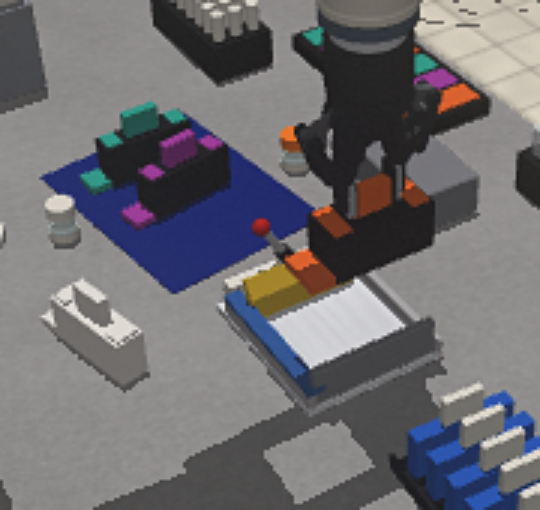

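The side view shows the orange cassette held level above the bay. I'll measure its position in the hand.

```bash
python3 - <<'E'
from h import *
p,W,c=cloud('wrist');h=hsv(p);H,S=h[...,0],h[...,1]
m=(H>=3)&(H<=16)&(S>110)&(W[...,1]<10)
for a,b in((132,148),(172,190),(198,215)):
    q=m&(W[...,2]>a)&(W[...,2]<b)
    if q.sum()>10:print(rect(W,q))
for n in('top','side'):
    p,W,c=cloud(n);h=hsv(p);H,S=h[...,0],h[...,1];m=(H>=3)&(H<=16)&(S>110)&(abs(W[...,1])<100)
    for a,b in((132,148),(172,190)):
        q=m&(W[...,2]>a)&(W[...,2]<b)
        if q.sum()>10:print(n,rect(W,q))
E
```

```text
(array([524.5, -44.1]), array([49. , 26.3]), np.float64(1.542), 138.7, 1570)
(array([588.5, -44.7]), array([105.2,  43.4]), np.float64(-0.044), 181.3, 5353)
(array([586.8, -46.1]), array([66.6, 21.6]), np.float64(-0.011), 206.4, 3523)
top (array([524.8, -46.5]), array([43. , 22.9]), np.float64(-1.56), 139.3, 92)
top (array([549.3, -47.7]), array([38.3, 20. ]), np.float64(-1.544), 180.6, 37)
side (array([525.2, -46.3]), array([50.7, 27.7]), np.float64(1.558), 139.9, 151)
side (array([591.7, -45.6]), array([103.1,  48.3]), np.float64(-0.016), 182.9, 174)
```

>>> {"op": "drive_tool", "data": {
  "deltas": [
    [-0.2, 0.3, 2.0, 0],
    [0, 0, 2.5, 0],
    [0, 0, 2.5, 0],
    [0, 0, 2.0, 0],
    [0, 0, 0.8, 0],
    [0, 0, 0, 0],
    [0, 0, 0, 0],
    [0, 0, 0, 0]
  ],
  "force": 20
}}

```text
clock: 9.15
eef_pos: [591.5, -50.9, 103.7]
tcp_rot: [3.139, 0.0, 1.562]
contact_force: [-0.9, 0.2, -3.5]
opening: 0.463
```

>>> {"op": "drive_tool", "data": {
  "deltas": [
    [0, 0, 0.3, 0],
    [0, 0, 0.3, 0],
    [0, 0, 0, 0],
    [0, 0, 0, 0]
  ]
}}

```text
clock: 9.48
eef_pos: [590.5, -50.8, 96.5]
tcp_rot: [3.141, 0.0, 1.562]
contact_force: [0.7, 0.5, -3.3]
opening: 0.457
```

>>> {"op": "drive_tool", "data": {
  "deltas": [
    [0, 0, 0.2, 0],
    [0, 0, 0.1, 0],
    [0, 0, 0, 0],
    [0, 0, 0, 0]
  ]
}}

```text
clock: 9.82
eef_pos: [590.5, -50.6, 94.5]
tcp_rot: [3.141, -0.0, 1.562]
contact_force: [-6.3, 2.2, 10.4]
opening: 0.464
```

>>> {"op": "drive_tool", "data": {
  "deltas": [
    [0, 0, 0.2, 0],
    [0, 0, 0, 0],
    [0, 0, 0, 0]
  ]
}}

```text
clock: 10.07
eef_pos: [589.6, -50.5, 93.2]
tcp_rot: [-3.14, -0.0, 1.562]
contact_force: [-12.0, 2.6, 21.3]
opening: 0.46
```

>>> {"op": "drive_tool", "data": {
  "deltas": [
    [0, 0, 0.2, 0],
    [0, 0, 0, 0],
    [0, 0, 0, 0]
  ]
}}

```text
clock: 10.32
eef_pos: [588.4, -50.5, 91.7]
tcp_rot: [-3.138, -0.0, 1.562]
contact_force: [-19.9, 2.4, 31.9]
opening: 0.459
```

```bash
cat > toe.py <<'E'
from h import *
import sys
lo,hi=map(int,sys.argv[1:3]);ylo,yhi=map(float,sys.argv[3:5])
for n in('wrist','side'):
    p,W,c=cloud(n,'last_'+n);h=hsv(p);H,S=h[...,0],h[...,1];x,y,z=W[...,0],W[...,1],W[...,2]
    m=(H>=lo)&(H<=hi)&(S>110)&(y>ylo)&(y<yhi)&(x>480)&(x<660)
    for nm,q in(('toe',m&(z>14)&(z<45)&(x<560)),('trimlo',m&(z>52)&(z<82)&(x<560)),('trimhi',m&(z>52)&(z<82)&(x>605))):
        if q.sum()>10:
            print(n,nm,rect(W,q),'x',np.percentile(x[q],[3,97]).round(1),'y',np.percentile(y[q],[3,97]).round(1))
E
python3 toe.py 3 16 -90 0
```

```text
wrist toe (array([526. , -48.3]), array([52.2, 26.2]), np.float64(1.485), 28.4, 1397) x [515.5 536.6] y [-70.4 -23.6]
wrist trimlo (array([549.2, -44.3]), array([41.6, 21.5]), np.float64(-1.57), 72.2, 1991) x [539.2 559.4] y [-59.  -27.6]
wrist trimhi (array([633.2, -43.8]), array([47. , 33.2]), np.float64(-0.676), 75.5, 2508) x [622.  641.5] y [-63.5 -28.3]
side toe (array([528.9, -40.3]), array([35.1, 27.2]), np.float64(1.475), 30.8, 71) x [516.3 541.9] y [-55.9 -26.5]
side trimlo (array([546.8, -56.3]), array([58.6, 29.4]), np.float64(1.168), 73.6, 74) x [541.2 558. ] y [-68.6 -30.2]
side trimhi (array([635.2, -54.6]), array([50.6, 31.8]), np.float64(0.624), 77.7, 52) x [613.5 644. ] y [-71.2 -35.2]
```

>>> {"op": "drive_tool", "data": {
  "deltas": [
    [0, 0, -0.4, 0],
    [0, 0, -0.2, 0],
    [0, 0, 0, 0]
  ]
}}

```text
clock: 10.67
eef_pos: [591.0, -50.9, 95.8]
tcp_rot: [3.14, 0.0, 1.562]
contact_force: [0.2, -1.0, -2.4]
opening: 0.459
```

>>> {"op": "drive_tool", "data": {
  "deltas": [
    [0, 0, 0, 0],
    [0, 0, 0, 0],
    [0, 0, 0, 0],
    [0, 0, 0, 0],
    [0, 0, 0, 0]
  ],
  "jaw": 0.42
}}

```text
clock: 11.08
eef_pos: [590.4, -50.8, 95.0]
tcp_rot: [-3.141, -0.0, 1.562]
contact_force: [-1.2, -0.1, -0.2]
opening: 0.583
```

```bash
python3 toe.py 3 16 -90 0
```

```text
wrist toe (array([522.7, -44.9]), array([56.5, 22.7]), np.float64(1.175), 20.0, 904) x [518.7 541.1] y [-69.6 -23.5]
wrist trimlo (array([549.1, -42.5]), array([38.1, 21.9]), np.float64(1.566), 65.9, 1696) x [539.  559.3] y [-54.  -27.5]
wrist trimhi (array([623.5, -49.5]), array([44. , 36.8]), np.float64(-1.569), 75.6, 1900) x [608.  640.5] y [-58.  -28.1]
side toe (array([532.4, -37.2]), array([26.2, 24.5]), np.float64(-0.078), 23.0, 53) x [519.5 544.4] y [-48.9 -26.3]
side trimlo (array([547.1, -55.4]), array([59.8, 28.8]), np.float64(1.164), 67.9, 76) x [541.5 559.4] y [-69.6 -28.7]
side trimhi (array([628. , -53.4]), array([37.4, 33.9]), np.float64(0.977), 77.1, 44) x [607.  641.7] y [-70.1 -46. ]
```

>>> {"op": "drive_tool", "data": {
  "deltas": [
    [0, -0.4, 0.2, 0],
    [0, -0.4, 0, 0],
    [0, -0.3, 0, 0],
    [0, -0.2, 0, 0],
    [0, -0.2, 0, 0],
    [0, -0.2, 0, 0],
    [0, 0, 0, 0],
    [0, 0, 0, 0]
  ]
}}

```text
clock: 11.85
eef_pos: [573.3, -50.7, 93.4]
tcp_rot: [-3.141, -0.0, 1.562]
contact_force: [-0.2, -0.3, 0.4]
opening: 0.579
```

```bash
python3 toe.py 3 16 -90 0
```

```text
wrist toe (array([514.4, -45.4]), array([55.1, 21.4]), np.float64(1.213), 19.7, 1020) x [510.4 531.3] y [-69.1 -23.4]
wrist trimlo (array([544.3, -47.5]), array([48.4, 31.2]), np.float64(1.56), 65.5, 2054) x [530.2 557.9] y [-66.8 -27.5]
wrist trimhi (array([621.8, -48.4]), array([41.7, 20.6]), np.float64(1.567), 74.6, 2355) x [612.5 631.3] y [-62.4 -28.2]
side toe (array([527.9, -38.1]), array([27.1, 17. ]), np.float64(1.428), 23.3, 36) x [520.1 535.1] y [-50.7 -27.1]
side trimlo (array([544.8, -47.1]), array([43.4, 29.3]), np.float64(-1.508), 67.4, 88) x [532.5 559. ] y [-68.1 -29.2]
side trimhi (array([622.2, -53.1]), array([35.3, 23.9]), np.float64(-1.409), 75.9, 51) x [612.4 633.4] y [-70.3 -39.1]
```

>>> {"op": "drive_tool", "data": {
  "deltas": [
    [0, -0.2, 0, 0],
    [0, -0.15, 0, 0],
    [0, 0, 0, 0],
    [0, 0, 0, 0],
    [0, 0, 0, 0]
  ]
}}

```text
clock: 12.37
eef_pos: [570.2, -50.7, 93.4]
tcp_rot: [3.141, 0.0, 1.562]
contact_force: [1.8, 0.3, -1.9]
opening: 0.578
```

```bash
python3 toe.py 3 16 -90 0
```

```text
wrist toe (array([512.2, -45.9]), array([53.2, 16.9]), np.float64(1.271), 19.5, 616) x [510.3 526.4] y [-68.9 -23.3]
wrist trimlo (array([542.5, -47.4]), array([47.7, 34.8]), np.float64(1.566), 63.0, 2137) x [526.9 558.1] y [-66.6 -27.6]
wrist trimhi (array([618.7, -49.3]), array([42.8, 20.7]), np.float64(1.556), 66.1, 2206) x [609.2 628.3] y [-64.9 -28.4]
side toe (array([524.6, -32.3]), array([30.7,  7.6]), np.float64(1.413), 20.8, 20) x [519.8 527.9] y [-46.9 -21.5]
side trimlo (array([543.3, -47.8]), array([46. , 31.6]), np.float64(-1.499), 65.2, 90) x [528.7 557.3] y [-67.9 -29.4]
side trimhi (array([620.3, -53. ]), array([38.5, 26.2]), np.float64(-1.439), 67.5, 59) x [609.3 629.4] y [-71.  -34.9]
```

>>> {"op": "drive_tool", "data": {
  "deltas": [
    [0, 0.3, 0, 0],
    [0, 0, 0, 0],
    [0, 0, 0, 0]
  ]
}}

```text
clock: 12.72
eef_pos: [572.7, -50.7, 93.1]
tcp_rot: [-3.141, -0.0, 1.562]
contact_force: [-0.3, -0.4, 0.8]
opening: 0.58
```

```bash
python3 toe.py 3 16 -90 0 | grep trim
```

```text
wrist trimlo (array([543.4, -47.4]), array([47.2, 33.7]), np.float64(1.552), 61.7, 2067) x [528.3 558.5] y [-66.8 -27.7]
wrist trimhi (array([620.4, -49.1]), array([42.5, 21.1]), np.float64(1.545), 61.8, 2079) x [610.9 629.9] y [-64.6 -28.6]
side trimlo (array([545. , -48.9]), array([47.4, 29.8]), np.float64(1.527), 63.7, 94) x [530.5 559.3] y [-69.2 -29.3]
side trimhi (array([620.1, -52.7]), array([35.7, 20.2]), np.float64(1.557), 63.5, 55) x [610.7 628.9] y [-69.7 -37.3]
```

>>> {"op": "drive_tool", "data": {
  "deltas": [
    [0, 0, -2.5, 0],
    [0, 0, -3.0, 0],
    [0, 0, -3.0, 0],
    [0, 0, -3.0, 0],
    [3.0, 0, -1.5, 0],
    [3.0, 0, 0, 0],
    [3.0, 0, 0, 0],
    [3.0, 0, 0, 0],
    [3.0, 0, 0, 0],
    [3.0, 0, 0, 0],
    [3.0, 0, 0, 0],
    [3.0, 0, 0, 0]
  ],
  "jaw": 0
}}

```text
clock: 13.82
eef_pos: [574.6, 190.7, 223.2]
tcp_rot: [-3.141, 0.0, 1.562]
contact_force: [0.8, 0.2, -0.3]
opening: 1.002
```

>>> {"op": "drive_tool", "data": {
  "deltas": [
    [3.0, -0.3, 0, 0],
    [3.0, -0.3, 0, 0],
    [2.5, -0.3, 0, 0],
    [1.2, -0.3, 0, -0.06],
    [0, 0, 0, -0.07],
    [0, 0, 0, -0.06],
    [0, 0, 0, 0],
    [0, 0, 0, 0],
    [0, 0, 0, 0]
  ]
}}

```text
clock: 14.57
eef_pos: [563.9, 286.2, 223.2]
tcp_rot: [-3.141, 0.0, 1.75]
contact_force: [0.3, -0.7, 0.1]
opening: 1.0
```

```bash
python3 - <<'E'
from h import *
s=r.sense();print(s['clock'],s['eef_pos'],s['tcp_rot'][2])
p,W,c=cloud('wrist','w5');cass(p,W)
E
```

```text
14.5667 [563.91041287 286.17289526 223.211574  ] 1.749543409612346
teal tab [547.1 362.7] [43.5 12.4] 0.032 77.1 742
teal trim [549.1 362. ] [102.7  25.9] 0.027 51.6 1411
teal toe [484.5 360.2] [31.4 25.6] -1.566 9.2 549
purple tab [582.8 304.5] [43.9 19.7] 0.214 77.0 682
purple trim [582.2 305.9] [103.3  27.3] 0.211 51.6 1265
purple toe [519.8 293.6] [35.3 26.3] -1.409 9.1 554
```

>>> {"op": "drive_tool", "data": {
  "deltas": [
    [0, 0, 0, -0.02],
    [1.5, 1.95, 0, 0],
    [0, 0, 2.5, 0],
    [0, 0, 3.0, 0],
    [0, 0, 3.0, 0],
    [0, 0, 3.0, 0],
    [0, 0, 2.0, 0],
    [0, 0, 1.5, 0],
    [0, 0, 0, 0],
    [0, 0, 0, 0],
    [0, 0, 0, 0]
  ]
}}

```text
clock: 15.53
eef_pos: [580.8, 305.3, 74.4]
tcp_rot: [3.14, -0.0, 1.772]
contact_force: [0.6, -0.4, 0.9]
opening: 1.0
```

>>> {"op": "drive_tool", "data": {
  "deltas": [
    [0, 0, 0, 0],
    [0, 0, 0, 0],
    [0, 0, 0, 0],
    [0, 0, 0, 0],
    [0, 0, 0, 0],
    [0, 0, 0, 0],
    [0, 0, 0, 0],
    [0, 0, 0, 0]
  ],
  "jaw": 1,
  "force": 30
}}

```text
clock: 16.2
eef_pos: [580.5, 305.3, 74.2]
tcp_rot: [3.141, -0.0, 1.772]
contact_force: [-0.7, -0.6, 5.9]
opening: 0.459
```

>>> {"op": "drive_tool", "data": {
  "deltas": [
    [0, 0, -1.5, 0],
    [0, 0, -2.5, 0],
    [0, 0, -3.0, 0],
    [0, 0, -3.0, 0.07],
    [0, 0, -3.0, 0.07],
    [0, 0, 0, 0.07],
    [0, 0, 0, 0]
  ]
}}

```text
clock: 16.78
eef_pos: [581.0, 305.5, 205.4]
tcp_rot: [3.138, -0.002, 1.559]
contact_force: [-1.1, 0.1, -2.9]
opening: 0.458
```

>>> {"op": "drive_tool", "data": {
  "deltas": [
    [-2.8, 0.1, 0, 0],
    [-2.8, 0.1, 0, 0],
    [-2.8, 0.1, 0, 0],
    [-2.8, 0.1, 0, 0],
    [-2.8, 0.1, 0, 0],
    [-2.8, 0.1, 0, 0],
    [-2.8, 0.1, 0, 0],
    [-2.8, 0.1, 0, 0],
    [-2.8, 0.1, 0, 0],
    [-2.8, 0.1, 0, 0],
    [-2.0, 0, 0, 0],
    [-1.0, 0, 0, 0]
  ]
}}

```text
clock: 17.78
eef_pos: [586.2, -7.4, 201.8]
tcp_rot: [-3.139, 0.001, 1.562]
contact_force: [0.5, 1.5, -2.9]
opening: 0.456
```

>>> {"op": "drive_tool", "data": {
  "deltas": [
    [0, 0, 0, 0],
    [0, 0, 0, 0],
    [0, 0, 0, 0],
    [0, 0, 0, 0]
  ]
}}

```text
clock: 18.12
eef_pos: [587.2, -3.9, 203.0]
tcp_rot: [-3.141, -0.0, 1.563]
contact_force: [-0.1, 0.8, -2.4]
opening: 0.458
```

```bash
cat > held.py <<'E'
from h import *
import sys
lo,hi=map(int,sys.argv[1:3]);ylo,yhi=map(float,sys.argv[3:5])
s=r.sense();b=s['eef_pos'][2]-float(sys.argv[5]);print(s['clock'],s['eef_pos'].round(1) if hasattr(s['eef_pos'],'round') else s['eef_pos'],'base',b)
for n in('wrist','side','top'):
    p,W,c=cloud(n,'last_'+n);h=hsv(p);H,S=h[...,0],h[...,1];z=W[...,2]-b
    m=(H>=lo)&(H<=hi)&(S>110)&(W[...,1]>ylo)&(W[...,1]<yhi)&(abs(W[...,0]-580)<110)
    for nm,a,e in(('toe',3,20),('trim',42,60)):
        q=m&(z>a)&(z<e)
        if q.sum()>10:print(n,nm,rect(W,q))
E
python3 held.py 140 165 -60 60 74.2
```

```text
18.1167 [587.2  -3.9 203. ] base 128.80744281435614
wrist toe (array([524.6,  -1.4]), array([31.3, 26.3]), np.float64(-1.555), 138.0, 1091)
wrist trim (array([588.6,  -1. ]), array([103.9,  30.2]), np.float64(0.001), 180.8, 3283)
side toe (array([525.3,  -4.3]), array([36.6, 25.1]), np.float64(1.565), 138.8, 93)
side trim (array([590.1,  -4.5]), array([98.9, 26.2]), np.float64(-0.026), 182.8, 99)
top toe (array([524.1,  -3.9]), array([23.2, 23.2]), np.float64(0.042), 138.4, 44)
```

>>> {"op": "drive_tool", "data": {
  "deltas": [
    [-0.35, 0.3, 2.0, 0],
    [0, 0, 2.5, 0],
    [0, 0, 2.5, 0],
    [0, 0, 2.0, 0],
    [0, 0, 0.8, 0],
    [0, 0, 0.3, 0],
    [0, 0, 0, 0],
    [0, 0, 0, 0],
    [0, 0, 0, 0]
  ],
  "force": 20
}}

```text
clock: 19.02
eef_pos: [591.3, -8.5, 103.7]
tcp_rot: [3.139, 0.0, 1.562]
contact_force: [-0.1, -0.8, -1.6]
opening: 0.457
```

>>> {"op": "drive_tool", "data": {
  "deltas": [
    [0, 0, 0.2, 0],
    [0, 0, 0.1, 0],
    [0, 0, 0, 0],
    [0, 0, 0, 0]
  ]
}}

```text
clock: 19.35
eef_pos: [590.3, -8.6, 99.5]
tcp_rot: [3.141, 0.0, 1.562]
contact_force: [0.6, -0.9, -1.1]
opening: 0.461
```

```bash
python3 held.py 140 165 -60 60 74.2; python3 toe.py 3 16 -90 0 | grep -v side
```

```text
19.35 [590.3  -8.6  99.5] base 25.268619284638106
wrist toe (array([526.3,  -6.3]), array([32. , 28.4]), np.float64(-1.558), 34.5, 1119)
wrist trim (array([591.5,  -6.1]), array([103.7,  31.3]), np.float64(-0.003), 77.2, 3301)
side toe (array([523.6,  -8.3]), array([36.6, 21.6]), np.float64(1.15), 35.8, 66)
side trim (array([592.6,  -9.8]), array([99.1, 31.4]), np.float64(-0.033), 79.0, 91)
wrist toe (array([512.9, -43.5]), array([47.8, 13. ]), np.float64(1.214), 19.2, 258) x [509.7 519.9] y [-65.9 -30.7]
wrist trimlo (array([535.1, -31.2]), array([21.7, 16.8]), np.float64(1.565), 61.5, 243) x [527.  539.3] y [-40.2 -23.7]
wrist trimhi (array([616.1, -56. ]), array([34.5, 12.6]), np.float64(-1.541), 61.7, 582) x [610.2 620.8] y [-71.1 -40.8]
```

>>> {"op": "drive_tool", "data": {
  "deltas": [
    [0, 0.1, 0.1, 0],
    [0, 0, 0, 0],
    [0, 0, 0, 0]
  ]
}}

```text
clock: 19.85
eef_pos: [591.4, -8.6, 98.2]
tcp_rot: [3.142, 0.0, 1.562]
contact_force: [0.2, -0.4, -1.4]
opening: 0.458
```

>>> {"op": "drive_tool", "data": {
  "deltas": [
    [0, 0, 0, 0],
    [0, 0, 0, 0],
    [0, 0, 0, 0],
    [0, 0, 0, 0],
    [0, 0, 0, 0]
  ],
  "jaw": 0.42
}}

```text
clock: 20.27
eef_pos: [591.2, -8.6, 98.3]
tcp_rot: [-3.142, 0.0, 1.562]
contact_force: [-1.2, 0.5, -0.4]
opening: 0.582
```

```bash
python3 toe.py 140 165 -60 40
```

```text
wrist toe (array([528.4,  -6.3]), array([32.1, 25.3]), np.float64(1.563), 25.1, 806) x [516.5 537. ] y [-20.6   9.4]
wrist trimlo (array([548.7,  -4.8]), array([29.5, 21.3]), np.float64(-1.527), 69.7, 1025) x [539.3 558.3] y [-14.6   5.7]
wrist trimhi (array([623.1, -16.3]), array([44.8, 36.2]), np.float64(-1.57), 75.6, 1057) x [606.5 639.3] y [-16.9   5.6]
side toe (array([524. ,  -7.9]), array([34.3, 22.2]), np.float64(1.17), 27.5, 55) x [517.4 539.6] y [-23.6   5.5]
side trimlo (array([549.5,  -6.4]), array([26.8, 18.4]), np.float64(1.365), 71.3, 40) x [541.3 558.1] y [-20.1   2.5]
side trimhi (array([625.5, -15.6]), array([36.2, 15.1]), np.float64(0.299), 77.4, 23) x [606.5 640.7] y [-20.9  -4. ]
```

>>> {"op": "drive_tool", "data": {
  "deltas": [
    [0, 0, 0, 0],
    [0, 0, 0, 0],
    [0, 0, 0, 0]
  ],
  "jaw": 0.34
}}

```text
clock: 20.62
eef_pos: [591.3, -8.6, 98.3]
tcp_rot: [3.142, -0.0, 1.562]
contact_force: [-0.2, 0.9, 0.1]
opening: 0.659
```

```bash
python3 toe.py 140 165 -60 40|grep wrist
```

```text
wrist toe (array([521.4,  -3. ]), array([40.8, 19.3]), np.float64(1.031), 19.9, 629) x [516.5 537.8] y [-20.8   9.4]
wrist trimlo (array([547.7, -12.3]), array([44.3, 23. ]), np.float64(-1.534), 65.5, 982) x [537.5 556.7] y [-13.6   5.5]
wrist trimhi (array([621.7, -15.6]), array([43.3, 33.3]), np.float64(-1.568), 75.0, 983) x [605.6 636.8] y [-20.6   5.6]
```

>>> {"op": "drive_tool", "data": {
  "deltas": [
    [0, -0.5, 0.3, 0],
    [0, -0.5, 0, 0],
    [0, -0.4, 0, 0],
    [0, -0.3, 0, 0],
    [0, -0.2, 0, 0],
    [0, -0.2, 0, 0],
    [0, -0.2, 0, 0],
    [0, -0.15, 0, 0],
    [0, 0, 0, 0],
    [0, 0, 0, 0]
  ]
}}

```text
clock: 21.55
eef_pos: [567.0, -8.4, 95.4]
tcp_rot: [3.141, 0.0, 1.562]
contact_force: [0.8, -0.3, -0.1]
opening: 0.658
```

>>> {"op": "drive_tool", "data": {
  "deltas": [
    [0, 0.3, 0, 0],
    [0, 0, 0, 0],
    [0, 0, 0, 0]
  ]
}}

```text
clock: 21.8
eef_pos: [569.9, -8.4, 95.2]
tcp_rot: [-3.141, -0.0, 1.562]
contact_force: [-0.7, 0.1, 0.5]
opening: 0.658
```

```bash
python3 toe.py 140 165 -60 40|grep wrist
```

```text
wrist toe (array([514.5,  -4.1]), array([35.5, 15.8]), np.float64(1.217), 19.2, 600) x [510.7 525.4] y [-20.6   9.7]
wrist trimlo (array([543.5, -12. ]), array([43.1, 32.7]), np.float64(1.562), 61.8, 1417) x [530.6 558.9] y [-23.7   5.6]
wrist trimhi (array([620.9,  -8. ]), array([26.9, 19.9]), np.float64(-1.569), 61.8, 1263) x [611.4 629.1] y [-17.7   4.8]
```

>>> {"op": "drive_tool", "data": {
  "deltas": [
    [0, 0, -2.5, 0],
    [0, 0, -3.0, 0],
    [0, 0, -3.0, 0],
    [0, 0, -3.0, 0],
    [3.0, 0, -1.3, 0],
    [3.2, 0, 0, 0],
    [3.2, 0, 0, 0],
    [3.2, 0, 0, 0],
    [3.2, 0, 0, 0],
    [3.2, 0, 0, 0],
    [3.2, 0, 0, 0],
    [3.2, 0, 0, 0]
  ],
  "jaw": 0
}}

```text
clock: 22.9
eef_pos: [571.6, 247.1, 223.2]
tcp_rot: [-3.141, 0.0, 1.562]
contact_force: [0.1, -0.9, 0.4]
opening: 1.006
```

>>> {"op": "drive_tool", "data": {
  "deltas": [
    [3.2, -0.4, 0, 0],
    [3.2, -0.4, 0, 0],
    [3.2, -0.4, 0, 0],
    [1.6, -0.4, 0, -0.04],
    [0.4, -0.4, 0, 0],
    [0, 0, 0, 0],
    [0, 0, 0, 0],
    [0, 0, 0, 0]
  ]
}}

```text
clock: 23.57
eef_pos: [553.2, 360.1, 223.3]
tcp_rot: [-3.141, 0.001, 1.601]
contact_force: [-0.5, -0.5, 0.4]
opening: 1.001
```

```bash
python3 - <<'E'
from h import *
s=r.sense();print(s['clock'],s['eef_pos'],s['tcp_rot'][2])
p,W,c=cloud('wrist','w6');cass(p,W)
E
```

```text
23.5667 [553.15645768 360.14014214 223.27078066] 1.6008174858725335
teal tab [546.4 359.1] [43.5 20.9] 0.029 77.0 674
teal trim [548.8 354.4] [104.2  44.2] -0.002 51.6 1323
teal toe [485.4 360.2] [36.  27.1] 1.55 9.1 462
orange tab [655.1 320.4] [141.1   2.4] -0.8 229.7 32
```

>>> {"op": "drive_tool", "data": {
  "deltas": [
    [0.2, -0.65, 0, 0],
    [0, 0, 2.5, 0],
    [0, 0, 3.0, 0],
    [0, 0, 3.0, 0],
    [0, 0, 3.0, 0],
    [0, 0, 2.0, 0],
    [0, 0, 1.5, 0],
    [0, 0, 0, 0],
    [0, 0, 0, 0],
    [0, 0, 0, 0]
  ]
}}

```text
clock: 24.45
eef_pos: [547.1, 363.5, 74.5]
tcp_rot: [3.14, -0.001, 1.601]
contact_force: [0.2, -0.0, 0.5]
opening: 1.0
```

>>> {"op": "drive_tool", "data": {
  "deltas": [
    [0, 0, 0, 0],
    [0, 0, 0, 0],
    [0, 0, 0, 0],
    [0, 0, 0, 0],
    [0, 0, 0, 0],
    [0, 0, 0, 0],
    [0, 0, 0, 0],
    [0, 0, 0, 0]
  ],
  "jaw": 1,
  "force": 30
}}

```text
clock: 25.12
eef_pos: [546.7, 363.6, 74.2]
tcp_rot: [3.141, -0.0, 1.602]
contact_force: [-1.2, -0.5, 6.0]
opening: 0.46
```

>>> {"op": "drive_tool", "data": {
  "deltas": [
    [0, 0, -1.5, 0],
    [0, 0, -2.5, 0],
    [0, 0, -3.0, 0],
    [0, 0, -3.0, 0.02],
    [0, 0, -3.0, 0.02],
    [0, 0, 0, 0],
    [0, 0, 0, 0]
  ]
}}

```text
clock: 25.7
eef_pos: [547.1, 363.9, 205.0]
tcp_rot: [3.139, -0.002, 1.562]
contact_force: [0.2, -0.4, -3.5]
opening: 0.458
```

>>> {"op": "drive_tool", "data": {
  "deltas": [
    [-3.0, 0.4, 0, 0],
    [-3.0, 0.4, 0, 0],
    [-3.0, 0.4, 0, 0],
    [-3.0, 0.4, 0, 0],
    [-3.0, 0.4, 0, 0],
    [-3.0, 0.4, 0, 0],
    [-3.0, 0.4, 0, 0],
    [-3.0, 0.4, 0, 0],
    [-3.0, 0.4, 0, 0],
    [-3.0, 0.4, 0, 0],
    [-2.4, 0.5, 0, 0],
    [-1.2, 0, 0, 0]
  ]
}}

```text
clock: 26.7
eef_pos: [587.7, 24.2, 201.4]
tcp_rot: [-3.139, 0.001, 1.561]
contact_force: [-0.3, -0.5, -2.6]
opening: 0.456
```

>>> {"op": "drive_tool", "data": {
  "deltas": [
    [0, 0, 0, 0],
    [0, 0, 0, 0],
    [0, 0, 0, 0],
    [0, 0, 0, 0]
  ]
}}

```text
clock: 27.03
eef_pos: [588.0, 28.1, 202.8]
tcp_rot: [-3.141, -0.0, 1.563]
contact_force: [-0.3, -0.4, -2.5]
opening: 0.46
```

```bash
python3 held.py 70 92 -30 80 74.2
```

```text
27.0333 [588.   28.1 202.8] base 128.56073057761773
wrist toe (array([525. ,  29.4]), array([32.1, 25.6]), np.float64(1.524), 137.8, 1138)
wrist trim (array([589.2,  27.9]), array([103.7,  30.5]), np.float64(-0.027), 180.5, 3113)
side toe (array([525.6,  27.8]), array([34.9, 25.3]), np.float64(1.544), 138.9, 86)
side trim (array([590.3,  25.2]), array([100.6,  25.8]), np.float64(-0.018), 182.9, 105)
top toe (array([525.2,  27.4]), array([26.7, 20.4]), np.float64(-1.531), 138.9, 58)
top trim (array([549. ,  16.7]), array([16.4,  9.1]), np.float64(0.134), 180.3, 18)
```

>>> {"op": "drive_tool", "data": {
  "deltas": [
    [0, 0.25, 2.0, -0.01],
    [0, 0, 2.5, 0],
    [0, 0, 2.5, 0],
    [0, 0, 2.0, 0],
    [0, 0, 0.8, 0],
    [0, 0, 0.3, 0],
    [0, 0, 0, 0],
    [0, 0, 0, 0],
    [0, 0, 0, 0]
  ],
  "force": 20
}}

```text
clock: 27.93
eef_pos: [591.9, 27.1, 103.7]
tcp_rot: [3.139, -0.0, 1.572]
contact_force: [-0.1, -0.3, -3.2]
opening: 0.462
```

>>> {"op": "drive_tool", "data": {
  "deltas": [
    [0, 0, 0.2, 0],
    [0, 0, 0.2, 0],
    [0, 0, 0, 0],
    [0, 0, 0, 0]
  ]
}}

```text
clock: 28.27
eef_pos: [590.9, 27.0, 98.4]
tcp_rot: [3.141, 0.0, 1.572]
contact_force: [-0.9, -0.7, -2.5]
opening: 0.457
```

```bash
python3 held.py 70 92 -30 80 74.2|grep wrist
```

```text
wrist toe (array([526.7,  27.5]), array([32. , 28.2]), np.float64(1.559), 33.4, 1150)
wrist trim (array([591.9,  27.1]), array([103.9,  31.1]), np.float64(-0.006), 76.2, 3113)
```

Open and let the toe drop.

>>> {"op": "drive_tool", "data": {
  "deltas": [
    [0, 0, 0, 0],
    [0, 0, 0, 0],
    [0, 0, 0, 0],
    [0, 0, 0, 0],
    [0, 0, 0, 0],
    [0, 0, 0, 0]
  ],
  "jaw": 0.34
}}

```text
clock: 28.92
eef_pos: [591.1, 27.0, 98.4]
tcp_rot: [3.141, -0.0, 1.572]
contact_force: [0.1, -0.6, 1.0]
opening: 0.66
```

```bash
python3 toe.py 70 92 -30 80|grep wrist
```

```text
wrist toe (array([522.1,  31.5]), array([39.4, 19.1]), np.float64(1.008), 19.8, 569) x [516.4 537. ] y [13.5 41.6]
wrist trimlo (array([548.2,  21.4]), array([45.7, 22.3]), np.float64(-1.459), 65.4, 883) x [537.2 556.5] y [22.  39.2]
wrist trimhi (array([616.7,  22.6]), array([51.5, 21.2]), np.float64(0.751), 75.0, 763) x [606.4 636.6] y [16. 39.]
```

>>> {"op": "drive_tool", "data": {
  "deltas": [
    [0, -0.5, 0.3, 0],
    [0, -0.5, 0, 0],
    [0, -0.4, 0, 0],
    [0, -0.3, 0, 0],
    [0, -0.2, 0, 0],
    [0, -0.2, 0, 0],
    [0, -0.2, 0, 0],
    [0, -0.15, 0, 0],
    [0, 0, 0, 0],
    [0, 0, 0, 0]
  ]
}}

```text
clock: 29.85
eef_pos: [566.6, 26.9, 95.4]
tcp_rot: [3.141, 0.0, 1.572]
contact_force: [1.1, -0.6, -2.3]
opening: 0.656
```

>>> {"op": "drive_tool", "data": {
  "deltas": [
    [0, 0.3, 0, 0],
    [0, 0, 0, 0],
    [0, 0, 0, 0]
  ]
}}

```text
clock: 30.1
eef_pos: [569.8, 27.0, 95.3]
tcp_rot: [3.141, -0.0, 1.572]
contact_force: [1.7, -0.9, 0.1]
opening: 0.658
```

```bash
python3 toe.py 70 92 -30 80|grep wrist
```

```text
wrist toe (array([515.4,  28.9]), array([35.6, 14.8]), np.float64(1.222), 19.2, 529) x [511.  524.2] y [12.6 41.2]
wrist trimlo (array([543.7,  23. ]), array([40.1, 32.5]), np.float64(1.568), 61.9, 1286) x [531.3 559. ] y [12.8 38.5]
wrist trimhi (array([621.1,  25.7]), array([26.4, 20.5]), np.float64(1.559), 61.8, 1168) x [611.8 629.4] y [16.2 38.4]
```

>>> {"op": "drive_tool", "data": {
  "deltas": [
    [0, 0.4, 0.3, 0.01],
    [0, 0.45, 0.3, 0],
    [0, 0, 0, 0],
    [0, 0, 0, 0],
    [0, 0, 0, 0]
  ]
}}

```text
clock: 30.62
eef_pos: [577.6, 26.9, 89.0]
tcp_rot: [-3.141, 0.0, 1.562]
contact_force: [-0.1, -0.2, -0.1]
opening: 0.666
```

>>> {"op": "drive_tool", "data": {
  "deltas": [
    [0, 0, 0, 0],
    [0, 0, 0, 0],
    [0, 0, 0, 0],
    [0, 0, 0, 0],
    [0, 0, 0, 0]
  ],
  "jaw": 1,
  "force": 20
}}

```text
clock: 31.03
eef_pos: [578.0, 26.9, 89.4]
tcp_rot: [3.141, 0.0, 1.562]
contact_force: [1.4, -1.0, -1.4]
opening: 0.459
```

>>> {"op": "drive_tool", "data": {
  "deltas": [
    [-0.2, 0, 0, 0],
    [-0.1, 0, 0, 0],
    [0, 0, 0, 0],
    [0, 0, 0, 0]
  ]
}}

```text
clock: 31.37
eef_pos: [578.0, 24.2, 89.8]
tcp_rot: [3.141, -0.001, 1.561]
contact_force: [-0.5, 4.1, 5.7]
opening: 0.462
```

>>> {"op": "drive_tool", "data": {
  "deltas": [
    [-0.1, 0, 0, 0],
    [-0.1, 0, 0, 0],
    [0, 0, 0, 0],
    [0, 0, 0, 0]
  ]
}}

```text
clock: 31.7
eef_pos: [578.1, 22.3, 89.9]
tcp_rot: [3.141, -0.001, 1.561]
contact_force: [-0.6, 3.8, 8.2]
opening: 0.464
```

>>> {"op": "drive_tool", "data": {
  "deltas": [
    [-0.1, 0, 0, 0],
    [0, 0, 0, 0],
    [0, 0, 0, 0]
  ]
}}

```text
clock: 31.95
eef_pos: [578.1, 21.5, 90.0]
tcp_rot: [3.141, -0.001, 1.561]
contact_force: [-2.0, 4.0, 8.9]
opening: 0.459
```

>>> {"op": "drive_tool", "data": {
  "deltas": [
    [-0.1, 0, 0, 0],
    [0, 0, 0, 0],
    [0, 0, 0, 0]
  ]
}}

```text
clock: 32.2
eef_pos: [578.1, 20.5, 90.0]
tcp_rot: [3.141, -0.001, 1.561]
contact_force: [-1.6, 5.4, 9.4]
opening: 0.462
```

>>> {"op": "drive_tool", "data": {
  "deltas": [
    [-0.1, 0, 0, 0],
    [0, 0, 0, 0],
    [0, 0, 0, 0]
  ]
}}

```text
clock: 32.45
eef_pos: [578.1, 19.5, 90.1]
tcp_rot: [3.141, -0.001, 1.562]
contact_force: [-1.4, 5.4, 8.5]
opening: 0.465
```

>>> {"op": "drive_tool", "data": {
  "deltas": [
    [-0.1, 0, 0, 0],
    [0, 0, 0, 0],
    [0, 0, 0, 0]
  ]
}}

```text
clock: 32.7
eef_pos: [578.1, 18.5, 90.1]
tcp_rot: [3.141, -0.001, 1.561]
contact_force: [-1.1, 5.8, 8.7]
opening: 0.459
```

```bash
python3 toe.py 70 92 -30 80|grep wrist
```

```text
wrist toe (array([514.3,  29. ]), array([34.3, 15.1]), np.float64(1.096), 21.4, 514) x [511. 526.] y [12.8 41.5]
wrist trimlo (array([542.4,  16.6]), array([41.3, 33.2]), np.float64(1.476), 63.4, 1340) x [529.4 559. ] y [10.2 33.5]
wrist trimhi (array([619.2,  19.7]), array([27.5, 24. ]), np.float64(1.558), 63.1, 1375) x [611.7 629.5] y [ 9.5 32.8]
```

>>> {"op": "drive_tool", "data": {
  "deltas": [
    [0.5, 0, 0, 0],
    [0.3, 0, 0, 0],
    [0, 0, 0, 0],
    [0, 0, 0, 0]
  ]
}}

```text
clock: 33.13
eef_pos: [578.0, 25.9, 89.4]
tcp_rot: [3.141, 0.0, 1.562]
contact_force: [0.6, -0.7, 3.2]
opening: 0.463
```

>>> {"op": "drive_tool", "data": {
  "deltas": [
    [0, 0, 0, 0],
    [0, 0, 0, 0],
    [0, 0, 0, 0],
    [0, 0, -1, 0],
    [0, 0, -3, 0],
    [0, 0, -3, 0],
    [0, 0, -3, 0],
    [0, 0, -3, 0],
    [-3, 0, -1, 0],
    [-1, 0, 0, 0],
    [0, 0, 0, 0],
    [0, 0, 0, 0]
  ],
  "jaw": 0.2
}}

```text
clock: 34.13
eef_pos: [576.9, -14.3, 228.8]
tcp_rot: [-3.141, -0.0, 1.56]
contact_force: [0.2, 0.5, -0.3]
opening: 0.8
```

```bash
python3 - <<'E'
from h import *
p,W,c=cloud('wrist','w7');np.savez('w7.npz',p=p,W=W)
h=hsv(p);H,S=h[...,0],h[...,1];x,y,z=W[...,0],W[...,1],W[...,2]
for nm,lo,hi in(('teal',70,92),('purple',140,165),('orange',3,16),('yellow',18,32)):
    m=(H>=lo)&(H<=hi)&(S>110)&(x>480)&(x<650)&(y>-90)&(y<80)
    for k,a,b in(('tab',82,95),('trim',55,68),('toe',14,26)):
        q=m&(z>a)&(z<b)
        if q.sum()>20:print(nm,k,rect(W,q),'x',np.percentile(x[q],[2,98]).round(1),'y',np.percentile(y[q],[2,98]).round(1))
cv2.imwrite('pics/w7c.png',cv2.resize(cv2.cvtColor(p,cv2.COLOR_RGB2BGR),None,fx=1.5,fy=1.5))
print(r.sense()['eef_pos'])
E
```

```text
teal tab (array([577.5,  29. ]), array([39.8, 11.9]), np.float64(-0.006), 87.1, 717) x [558.5 597. ] y [23.2 34.9]
teal trim (array([579.,  28.]), array([104. ,  29.2]), np.float64(-0.045), 61.7, 1243) x [529.5 629. ] y [15.6 40.4]
teal toe (array([516.2,  29.1]), array([30.2, 10. ]), np.float64(1.546), 19.2, 273) x [511.5 520.6] y [14.2 44.1]
purple tab (array([577.2,  -9.2]), array([39.6, 12.6]), np.float64(-0.002), 87.1, 655) x [557.7 596.7] y [-14.8  -3.1]
purple trim (array([578.7, -10.6]), array([103.7,  30.7]), np.float64(-0.046), 61.7, 1254) x [529.3 628.6] y [-24.1   2.6]
purple toe (array([515.9,  -8. ]), array([32.4, 13.5]), np.float64(1.376), 19.1, 267) x [511.2 523.5] y [-23.8   6.3]
orange tab (array([573.9,  11.8]), array([137.2,  40.1]), np.float64(-1.522), 87.0, 638) x [557.4 596.3] y [-55.3 -43. ]
orange trim (array([578.5, -44.2]), array([103.3,  55. ]), np.float64(-0.007), 61.6, 1837) x [528.9 628.6] y [-70.7 -29.4]
orange toe (array([515.6, -49.6]), array([46.5,  9.5]), np.float64(1.568), 19.1, 338) x [511.2 520.1] y [-72.4 -27.3]
yellow trim (array([569.6,  61.4]), array([119. ,   7.8]), np.float64(-0.011), 56.2, 797) x [512.7 626.7] y [57.8 64.2]
[576.74545189 -13.89785324 228.37570466]
```

View pics/w7c.png

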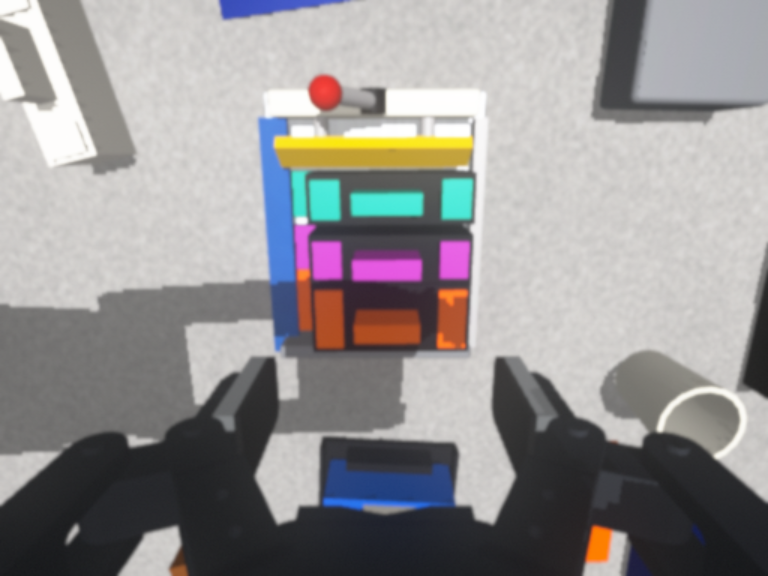

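>>> {"op": "drive_tool", "data": {
  "deltas": [
    [2, 0.1, 0, 0],
    [2.0, 0, 0, 0],
    [0, 0, 3, 0],
    [0, 0, 3, 0],
    [0, 0, 3, 0],
    [0, 0, 3, 0],
    [0, 0, 1.8, 0],
    [0, 0, 0.5, 0],
    [0, 0, 0, 0],
    [0, 0, 0, 0],
    [0, 0, 0, 0]
  ]
}}

```text
clock: 35.1
eef_pos: [579.8, 26.2, 87.4]
tcp_rot: [3.14, -0.0, 1.562]
contact_force: [0.1, -0.9, 0.4]
opening: 0.8
```

>>> {"op": "drive_tool", "data": {
  "deltas": [
    [0, 0, 0, 0],
    [0, 0, 0, 0],
    [0, 0, 0, 0],
    [0, 0, 0, 0],
    [0, 0, 0, 0]
  ],
  "jaw": 1,
  "force": 20
}}

```text
clock: 35.52
eef_pos: [579.4, 25.9, 87.4]
tcp_rot: [3.14, -0.0, 1.562]
contact_force: [-0.8, -0.1, 6.2]
opening: 0.463
```

>>> {"op": "drive_tool", "data": {
  "deltas": [
    [-0.2, 0, 0, 0],
    [-0.2, 0, 0, 0],
    [-0.1, 0, 0, 0],
    [0, 0, 0, 0],
    [0, 0, 0, 0]
  ]
}}

```text
clock: 35.93
eef_pos: [579.5, 21.5, 87.8]
tcp_rot: [3.14, -0.001, 1.561]
contact_force: [-2.9, 3.1, 9.5]
opening: 0.462
```

```bash
python3 toe.py 70 92 -30 80|grep wrist;python3 toe.py 140 165 -60 40|grep wrist
```

```text
wrist toe (array([515.2,  31. ]), array([35.5, 15.1]), np.float64(1.107), 20.2, 496) x [510.8 525.1] y [14.7 41.6]
wrist trimlo (array([544.3,  21. ]), array([43. , 31.1]), np.float64(1.564), 62.8, 1364) x [530.8 559.2] y [14.2 37.9]
wrist trimhi (array([620.6,  24.3]), array([27. , 24.2]), np.float64(1.553), 62.6, 1458) x [613.  630.8] y [14.2 37.3]
wrist toe (array([512.9,  -9.1]), array([32.7,  6.6]), np.float64(-1.551), 19.1, 322) x [510.1 515.4] y [-21.9   6.9]
wrist trimlo (array([547.2,  -6.5]), array([70.3, 25.4]), np.float64(-1.062), 65.1, 216) x [527.6 559.9] y [-39.6  12.1]
```

>>> {"op": "drive_tool", "data": {
  "deltas": [
    [0.4, 0, 0, 0],
    [0, 0, 0, 0],
    [0, 0, 0, 0],
    [0, 0, 0, 0]
  ]
}}

```text
clock: 36.47
eef_pos: [579.4, 25.0, 87.3]
tcp_rot: [3.14, -0.0, 1.562]
contact_force: [-2.5, 1.4, 8.0]
opening: 0.46
```

>>> {"op": "drive_tool", "data": {
  "deltas": [
    [0, 0, 0, 0],
    [0, 0, 0, 0],
    [0, 0, 0, 0],
    [0, 0, 0, 0]
  ],
  "jaw": 0.4
}}

```text
clock: 36.8
eef_pos: [578.8, 24.9, 86.2]
tcp_rot: [-3.141, 0.0, 1.562]
contact_force: [0.2, -0.2, -0.4]
opening: 0.601
```

>>> {"op": "drive_tool", "data": {
  "deltas": [
    [0, 0, 0, 0],
    [0, 0, 0, 0],
    [0, 0, 0, 0],
    [0, 0, 0, 0],
    [0, 0, 0, 0]
  ],
  "jaw": 1,
  "force": 30
}}

```text
clock: 37.22
eef_pos: [578.9, 24.9, 86.4]
tcp_rot: [3.142, 0.0, 1.562]
contact_force: [-1.8, -0.3, 3.9]
opening: 0.453
```

>>> {"op": "drive_tool", "data": {
  "deltas": [
    [0, 0, -0.3, 0],
    [0, 0, -0.1, 0],
    [0, 0, 0, 0],
    [0, 0, 0, 0],
    [0, 0, 0, 0]
  ]
}}

```text
clock: 37.63
eef_pos: [578.7, 24.9, 90.1]
tcp_rot: [-3.141, -0.0, 1.562]
contact_force: [0.3, -0.7, -2.6]
opening: 0.458
```

```bash
python3 toe.py 70 92 -30 80|grep wrist
```

```text
wrist toe (array([515.5,  32.7]), array([35.3, 13.4]), np.float64(1.121), 22.9, 347) x [511.8 523.4] y [16.  42.4]
wrist trimlo (array([544. ,  24.5]), array([42.3, 31.8]), np.float64(1.568), 65.6, 1409) x [530.  558.7] y [18.1 41.6]
wrist trimhi (array([620.1,  28. ]), array([26.9, 23.2]), np.float64(-1.57), 65.5, 1481) x [612.3 630.1] y [17.7 40.9]
```

>>> {"op": "drive_tool", "data": {
  "deltas": [
    [-0.2, 0, 0, 0],
    [-0.2, 0, 0, 0],
    [0, 0, 0, 0],
    [0, 0, 0, 0]
  ]
}}

```text
clock: 38.07
eef_pos: [578.9, 20.7, 90.3]
tcp_rot: [3.142, 0.0, 1.561]
contact_force: [-0.3, -0.1, -2.9]
opening: 0.456
```

>>> {"op": "drive_tool", "data": {
  "deltas": [
    [-0.1, 0, 0, 0],
    [-0.1, 0, 0, 0],
    [0, 0, 0, 0],
    [0, 0, 0, 0]
  ]
}}

```text
clock: 38.4
eef_pos: [578.8, 18.9, 90.3]
tcp_rot: [-3.142, 0.0, 1.562]
contact_force: [-0.8, -0.7, -3.2]
opening: 0.459
```

```bash
python3 toe.py 70 92 -30 80|grep wrist;python3 toe.py 140 165 -60 40|grep "wrist toe"
```

```text
wrist toe (array([514.7,  27. ]), array([35.6, 15.7]), np.float64(1.122), 23.1, 510) x [511.9 528.2] y [10.7 39.6]
wrist trimlo (array([544.1,  18.6]), array([42.8, 31.7]), np.float64(1.569), 65.7, 1438) x [530.  558.8] y [12.3 35.6]
wrist trimhi (array([620.1,  21.8]), array([27.1, 23.7]), np.float64(1.552), 65.7, 1494) x [612.5 630.2] y [11.7 34.8]
wrist toe (array([512. ,  -9.2]), array([32.8,  4.1]), np.float64(1.57), 19.2, 216) x [510.1 513.7] y [-24.6   4.2]
```

>>> {"op": "drive_tool", "data": {
  "deltas": [
    [-0.1, 0, 0, 0],
    [0, 0, 0, 0],
    [0, 0, 0, 0]
  ]
}}

```text
clock: 38.85
eef_pos: [578.8, 17.8, 90.3]
tcp_rot: [-3.142, 0.0, 1.562]
contact_force: [0.4, -0.3, -2.3]
opening: 0.46
```

>>> {"op": "drive_tool", "data": {
  "deltas": [
    [-0.1, 0, 0, 0],
    [0, 0, 0, 0],
    [0, 0, 0, 0]
  ]
}}

```text
clock: 39.1
eef_pos: [578.8, 17.0, 90.2]
tcp_rot: [3.142, -0.0, 1.562]
contact_force: [0.3, 1.2, -2.1]
opening: 0.457
```

>>> {"op": "drive_tool", "data": {
  "deltas": [
    [-0.1, 0, 0, 0],
    [0, 0, 0, 0],
    [0, 0, 0, 0]
  ]
}}

```text
clock: 39.35
eef_pos: [579.0, 16.6, 90.4]
tcp_rot: [3.141, -0.001, 1.561]
contact_force: [0.7, 5.6, -3.1]
opening: 0.46
```

>>> {"op": "drive_tool", "data": {
  "deltas": [
    [0.03, 0, 0, 0],
    [0, 0, 0.3, 0],
    [0, 0, 0.1, 0],
    [0, 0, 0, 0],
    [0, 0, 0, 0]
  ]
}}

```text
clock: 39.77
eef_pos: [579.1, 16.7, 86.5]
tcp_rot: [3.141, -0.001, 1.561]
contact_force: [0.1, 6.0, 0.8]
opening: 0.458
```

>>> {"op": "drive_tool", "data": {
  "deltas": [
    [0, 0, 0, 0],
    [0, 0, 0, 0],
    [0, 0, 0, 0],
    [0, 0, -1, 0],
    [0, 0, -3, 0],
    [0, 0, -3, 0],
    [0, 0, -3, 0],
    [0, 0, -3, 0],
    [-3, 0, -1, 0],
    [0, 0, 0, 0],
    [0, 0, 0, 0],
    [0, 0, 0, 0]
  ],
  "jaw": 0.2
}}

```text
clock: 40.77
eef_pos: [578.1, -13.9, 226.3]
tcp_rot: [-3.141, -0.0, 1.561]
contact_force: [0.3, -0.5, -0.1]
opening: 0.798
```

```bash
cat > bay.py <<'E'
from h import *
p,W,c=cloud('wrist','bay')
h=hsv(p);H,S=h[...,0],h[...,1];x,y,z=W[...,0],W[...,1],W[...,2]
for nm,lo,hi in(('teal',70,92),('purple',140,165),('orange',3,16),('yellow',18,32),('blue',100,125)):
    m=(H>=lo)&(H<=hi)&(S>110)&(x>(480 if nm!='blue' else 520))&(x<650)&(y>-90)&(y<80)
    for k,a,b in(('tab',82,95),('trim',55,68),('toe',14,26)):
        q=m&(z>a)&(z<b)
        if q.sum()>20:print(nm,k,rect(W,q),'x',np.percentile(x[q],[2,98]).round(1),'y',np.percentile(y[q],[2,98]).round(1))
print(r.sense()['eef_pos'],r.sense()['clock'])
E
python3 bay.py
```

```text
teal tab (array([578.8,  22.3]), array([39.8, 12. ]), np.float64(-0.01), 87.1, 717) x [559.4 597.8] y [16.4 28.1]
teal trim (array([580.1,  20.9]), array([103.6,  29.2]), np.float64(-0.052), 61.7, 1249) x [530.7 630.2] y [ 8.9 33.9]
teal toe (array([516.9,  22.5]), array([30.7, 11.6]), np.float64(1.488), 19.2, 303) x [511.6 521.6] y [ 7.6 37.5]
purple tab (array([577.3,  -9.5]), array([40.1, 11.9]), np.float64(-0.014), 87.0, 647) x [558.3 596.4] y [-15.1  -3.7]
purple trim (array([578.6, -10.6]), array([104.4,  33.1]), np.float64(-0.081), 61.6, 1239) x [529.4 628.6] y [-24.8   1.9]
purple toe (array([515.8, -10.1]), array([29.2,  9.8]), np.float64(1.552), 19.0, 243) x [511.2 520.6] y [-24.2   4.3]
orange tab (array([571.8,  11.8]), array([137.6,  40.1]), np.float64(-1.481), 87.0, 624) x [557.8 596.6] y [-54.8 -43.2]
orange trim (array([578.7, -50.6]), array([103.4,  43.3]), np.float64(-0.012), 61.6, 1878) x [529.3 628.7] y [-71.3 -30.1]
orange toe (array([515.5, -49.5]), array([46.6,  9.6]), np.float64(1.549), 19.1, 334) x [511.1 519.9] y [-72.2 -27.4]
yellow trim (array([569.9,  61. ]), array([118.9,   7.8]), np.float64(-0.01), 56.3, 817) x [512.4 627.3] y [57.7 64.1]
[577.97232795 -13.53811241 225.7834049 ] 40.8167
```

>>> {"op": "drive_tool", "data": {
  "deltas": [
    [-3, 0, 0, 0],
    [-3, 0, 0, 0],
    [-3, 0, 0, 0],
    [-3, 0, 0, 0],
    [-3, 0, 0, 0],
    [-3, 0, 0, 0],
    [-1.2, 0, 0, 0],
    [0, 0, 0, 0],
    [0, 0, 0, 0],
    [0, 0, 0, 0]
  ],
  "jaw": 0.1
}}

```text
clock: 41.65
eef_pos: [576.6, -204.4, 225.7]
tcp_rot: [-3.14, -0.001, 1.562]
contact_force: [0.4, -1.0, 0.1]
opening: 0.899
```

```bash
python3 - <<'E'
from h import *
p,W,c=cloud('wrist','w8')
h=hsv(p);H,S,V=h[...,0],h[...,1],h[...,2];x,y,z=W[...,0],W[...,1],W[...,2]
for nm,m in(('tab',(S<70)&(V>120)&(z>78)&(z<95)),('blue',(H>98)&(H<125)&(S>110)&(z>50)&(z<66))):
    m=m&(x>500)&(x<640)&(y>-380)&(y<-170)
    k,l,st,ce=cv2.connectedComponentsWithStats(m.astype(np.uint8))
    for i in range(1,k):
        if st[i,4]>60:print(nm,ce[i].round(),rect(W,l==i))
print(r.sense()['eef_pos'],r.sense()['tcp_rot'])
E
```

```text
tab [258. 185.] (array([ 577.1, -204.6]), array([39.7,  8.8]), np.float64(-0.067), 85.1, 481)
tab [258. 216.] (array([ 576.6, -234.5]), array([39.6,  9. ]), np.float64(-0.059), 84.8, 477)
tab [255. 247.] (array([ 574.5, -265. ]), array([40. ,  9.3]), np.float64(-0.06), 84.7, 481)
tab [254. 274.] (array([ 573.3, -293.9]), array([39.3,  9.5]), np.float64(-0.049), 84.7, 460)
tab [250. 302.] (array([ 567.9, -325. ]), array([39.6,  9.6]), np.float64(-0.07), 84.6, 451)
tab [250. 326.] (array([ 567.6, -353. ]), array([39.9,  9.7]), np.float64(-0.069), 84.4, 453)
blue [257. 176.] (array([ 577. , -204.5]), array([99.4, 16.5]), np.float64(-0.065), 57.0, 1312)
blue [256. 205.] (array([ 576.2, -234.2]), array([99.1, 16.5]), np.float64(-0.065), 56.9, 1249)
blue [255. 233.] (array([ 574.5, -264.8]), array([99.3, 17. ]), np.float64(-0.063), 56.9, 1216)
blue [254. 259.] (array([ 572.9, -293.7]), array([99.5, 17.2]), np.float64(-0.062), 56.9, 1089)
blue [250. 285.] (array([ 568.2, -324.8]), array([99.7, 17.7]), np.float64(-0.059), 56.9, 1010)
blue [217. 307.] (array([ 531.9, -350.7]), array([27.9, 17.6]), np.float64(-0.034), 56.7, 409)
blue [282. 310.] (array([ 602.7, -355.5]), array([28.9, 17.2]), np.float64(-0.063), 56.8, 414)
[ 576.72866935 -204.27947961  225.8884262 ] [-3.14078069e+00 -6.81714936e-04  1.56287360e+00]
```

View pics/w8.png

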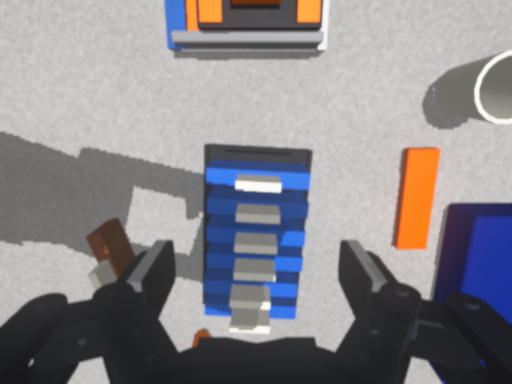

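The view shows the six blue spacers in the rack (nearest tab at (258,185)). Taking the nearest.

>>> {"op": "drive_tool", "data": {
  "deltas": [
    [-0.25, 0.03, 0, 0.057],
    [0, 0, 2.5, 0],
    [0, 0, 3, 0],
    [0, 0, 3, 0],
    [0, 0, 3, 0],
    [0, 0, 2, 0],
    [0, 0, 1.0, 0],
    [0, 0, 0, 0],
    [0, 0, 0, 0],
    [0, 0, 0, 0]
  ]
}}

```text
clock: 42.53
eef_pos: [578.2, -208.2, 82.8]
tcp_rot: [3.139, 0.001, 1.505]
contact_force: [0.1, -0.2, 0.2]
opening: 0.895
```

>>> {"op": "drive_tool", "data": {
  "deltas": [
    [0, 0, 0, 0],
    [0, 0, 0, 0],
    [0, 0, 0, 0],
    [0, 0, 0, 0],
    [0, 0, 0, 0],
    [0, 0, 0, 0],
    [0, 0, 0, 0]
  ],
  "jaw": 1,
  "force": 50
}}

```text
clock: 43.12
eef_pos: [577.6, -208.6, 82.6]
tcp_rot: [3.14, 0.0, 1.505]
contact_force: [-2.2, 0.2, 8.2]
opening: 0.453
```

>>> {"op": "drive_tool", "data": {
  "deltas": [
    [0, 0, -1.0, 0],
    [0, 0, -2.5, 0],
    [0, 0, -3, 0],
    [0, 0, -3, 0],
    [0, 0, -2.5, 0],
    [0, 0, 0, 0],
    [0, 0, 0, 0]
  ]
}}

```text
clock: 43.7
eef_pos: [577.9, -208.6, 203.5]
tcp_rot: [3.138, 0.001, 1.505]
contact_force: [-0.4, -0.5, -1.8]
opening: 0.452
```

>>> {"op": "drive_tool", "data": {
  "deltas": [
    [0, 0, 0, -0.057],
    [2.5, 0, 0, 0],
    [2.5, 0, 0, 0],
    [2.5, 0, 0, 0],
    [2.5, 0, 0, 0],
    [2.5, 0, 0, 0],
    [2.5, 0, 0, 0],
    [2.5, 0, 0, 0],
    [2.5, 0, 0, 0],
    [2.5, -0.2, 0, 0],
    [1.7, -0.2, 0, 0],
    [1.0, 0, 0, 0]
  ]
}}

```text
clock: 44.7
eef_pos: [573.9, 45.5, 199.8]
tcp_rot: [-3.139, -0.0, 1.563]
contact_force: [0.3, -0.5, -1.8]
opening: 0.449
```

>>> {"op": "drive_tool", "data": {
  "deltas": [
    [0, 0, 0, 0],
    [0, 0, 0, 0],
    [0, 0, 3, 0],
    [0, 0, 2, 0],
    [0, 0, 0, 0],
    [0, 0, 0, 0],
    [0, 0, 0, 0]
  ]
}}

```text
clock: 45.28
eef_pos: [576.0, 43.0, 152.1]
tcp_rot: [3.141, 0.0, 1.561]
contact_force: [0.6, -0.4, -0.9]
opening: 0.453
```

```bash
cat > sp.py <<'E'
from h import *
s=r.sense();b=s['eef_pos'][2]-74.6;print(s['clock'],np.round(s['eef_pos'],1),np.round(s['tcp_rot'],3),np.round(s['contact_force'],1),'base',round(b,1))
for n in('wrist','side','top'):
    p,W,c=cloud(n,'sp_'+n);h=hsv(p);H,S,V=h[...,0],h[...,1],h[...,2];x,y,z=W[...,0],W[...,1],W[...,2]
    bl=(H>98)&(H<125)&(S>110)&(x>516)&(x<650)&(y>0)&(y<90)
    q=bl&(abs(z-b-50)<7)
    if q.sum()>15:print(n,'spacer top',rect(W,q),'x',np.percentile(x[q],[2,98]).round(1),'y',np.percentile(y[q],[2,98]).round(1))
    for nm,lo,hi in(('teal',70,92),('yellow',18,32)):
        m=(H>=lo)&(H<=hi)&(S>110)&(x>480)&(x<650)&(y>-90)&(y<90)&(z>50)&(z<68)
        if m.sum()>15:print(n,nm,rect(W,m),'y',np.percentile(y[m],[2,98]).round(1))
E
python3 sp.py
```

```text
45.2833 [576.   43.  152.1] [3.141 0.    1.561] [ 0.6 -0.4 -0.9] base 77.5
wrist spacer top (array([575.5,  46.9]), array([100.2,  16.8]), np.float64(-0.002), 126.5, 3603) x [527.  623.8] y [39.8 54.9]
wrist yellow (array([569.7,  60.3]), array([119.5,  11.8]), np.float64(-0.01), 55.0, 2307) y [55.  65.9]
side spacer top (array([577.1,  44.5]), array([100.8,  21.8]), np.float64(0.004), 127.5, 148) x [527.4 624.5] y [34.2 52.7]
side teal (array([582.4,  20.7]), array([98.6, 27.4]), np.float64(-0.018), 63.7, 75) y [ 7.3 32.1]
side yellow (array([570.7,  54.4]), array([120.5,  30.8]), np.float64(0.078), 54.8, 100) y [44.7 65.2]
```

>>> {"op": "drive_tool", "data": {
  "deltas": [
    [0.04, 0, 0.7, 0],
    [0, 0, 0.6, 0],
    [0, 0, 0, 0],
    [0, 0, 0, 0],
    [0, 0, 0, 0]
  ]
}}

```text
clock: 45.85
eef_pos: [575.3, 44.2, 138.2]
tcp_rot: [-3.141, 0.0, 1.562]
contact_force: [0.3, -0.1, -1.1]
opening: 0.452
```

```bash
python3 sp.py | grep -v top; cd pics; python3 -c "
import cv2;a=cv2.imread('sp_wrist.png')[100:330,130:400];cv2.imwrite('spw.png',cv2.resize(a,None,fx=2.5,fy=2.5))"
```

```text
45.85 [575.3  44.2 138.2] [-3.141  0.     1.562] [ 0.3 -0.1 -1.1] base 63.6
wrist yellow (array([569.8,  60.3]), array([119.3,  12.1]), np.float64(-0.008), 55.0, 2595) y [55.  66.1]
side teal (array([581.9,  19.5]), array([100. ,  25.7]), np.float64(-0.005), 63.9, 78) y [ 6.7 31.5]
side yellow (array([539.4,  47.1]), array([61.5, 24.9]), np.float64(-0.163), 53.9, 38) y [38.1 61.4]
```

View pics/spw.png

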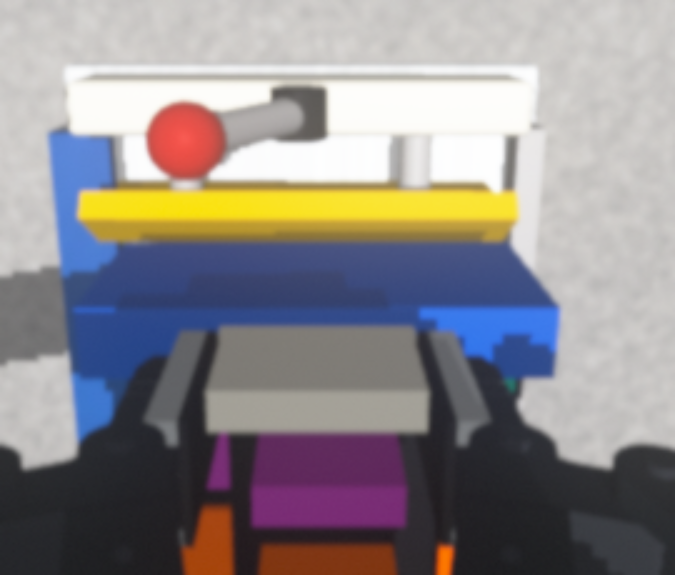

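The spacer is held level, just above the gap between teal cassette and pad. I'll lower it in small steps, watching force.

>>> {"op": "drive_tool", "data": {
  "deltas": [
    [0, 0, 0.3, 0],
    [0, 0, 0.2, 0],
    [0, 0, 0, 0],
    [0, 0, 0, 0]
  ]
}}

```text
clock: 46.33
eef_pos: [575.2, 44.1, 133.1]
tcp_rot: [-3.141, 0.0, 1.562]
contact_force: [0.0, 0.4, -1.6]
opening: 0.452
```

>>> {"op": "drive_tool", "data": {
  "deltas": [
    [0, 0, 0.3, 0],
    [0, 0, 0.2, 0],
    [0, 0, 0, 0],
    [0, 0, 0, 0]
  ]
}}

```text
clock: 46.67
eef_pos: [575.2, 44.1, 128.0]
tcp_rot: [-3.141, 0.0, 1.562]
contact_force: [-0.3, 0.3, -1.2]
opening: 0.451
```

>>> {"op": "drive_tool", "data": {
  "deltas": [
    [0, 0, 0.3, 0],
    [0, 0, 0.1, 0],
    [0, 0, 0, 0],
    [0, 0, 0, 0]
  ]
}}

```text
clock: 47.0
eef_pos: [575.3, 44.1, 124.2]
tcp_rot: [-3.141, -0.0, 1.562]
contact_force: [0.4, 0.4, -0.8]
opening: 0.454
```

>>> {"op": "drive_tool", "data": {
  "deltas": [
    [0, 0, 0.3, 0],
    [0, 0, 0.2, 0],
    [0, 0, 0, 0],
    [0, 0, 0, 0]
  ]
}}

```text
clock: 47.33
eef_pos: [575.7, 43.9, 119.3]
tcp_rot: [3.141, 0.0, 1.562]
contact_force: [1.0, -2.6, -0.3]
opening: 0.45
```

>>> {"op": "drive_tool", "data": {
  "deltas": [
    [0, 0, 0.3, 0],
    [0, 0, 0.1, 0],
    [0, 0, 0, 0],
    [0, 0, 0, 0]
  ]
}}

```text
clock: 47.67
eef_pos: [575.6, 44.0, 115.3]
tcp_rot: [3.141, 0.0, 1.562]
contact_force: [0.8, -3.2, 2.1]
opening: 0.45
```

>>> {"op": "drive_tool", "data": {
  "deltas": [
    [0, 0, 0.2, 0],
    [0, 0, 0.1, 0],
    [0, 0, 0, 0],
    [0, 0, 0, 0]
  ]
}}

```text
clock: 48.0
eef_pos: [575.5, 44.1, 112.3]
tcp_rot: [3.141, 0.0, 1.562]
contact_force: [1.0, -3.2, 3.9]
opening: 0.45
```

Wedging as expected. Going on down (about 28 mm to go; target TCP ≈ 84.6).

>>> {"op": "drive_tool", "data": {
  "deltas": [
    [0, 0, 0.3, 0],
    [0, 0, 0.2, 0],
    [0, 0, 0, 0],
    [0, 0, 0, 0]
  ]
}}

```text
clock: 48.33
eef_pos: [574.9, 44.1, 106.6]
tcp_rot: [-3.14, 0.0, 1.562]
contact_force: [0.7, -3.6, -3.1]
opening: 0.454
```

>>> {"op": "drive_tool", "data": {
  "deltas": [
    [0, 0, 0.3, 0],
    [0, 0, 0.2, 0],
    [0, 0, 0, 0],
    [0, 0, 0, 0]
  ]
}}

```text
clock: 48.67
eef_pos: [574.9, 44.1, 101.8]
tcp_rot: [-3.141, 0.0, 1.562]
contact_force: [1.0, -3.8, -3.6]
opening: 0.456
```

>>> {"op": "drive_tool", "data": {
  "deltas": [
    [0, 0, 0.3, 0],
    [0, 0, 0.2, 0],
    [0, 0, 0, 0],
    [0, 0, 0, 0]
  ]
}}

```text
clock: 49.0
eef_pos: [575.3, 44.1, 97.0]
tcp_rot: [-3.141, 0.0, 1.562]
contact_force: [1.0, -4.9, -4.0]
opening: 0.457
```

>>> {"op": "drive_tool", "data": {
  "deltas": [
    [0, 0, 0.3, 0],
    [0, 0, 0.2, 0],
    [0, 0, 0, 0],
    [0, 0, 0, 0]
  ]
}}

```text
clock: 49.33
eef_pos: [575.3, 44.1, 92.0]
tcp_rot: [-3.141, 0.0, 1.562]
contact_force: [0.7, -4.9, -2.9]
opening: 0.454
```

>>> {"op": "drive_tool", "data": {
  "deltas": [
    [0, 0, 0.3, 0],
    [0, 0, 0.2, 0],
    [0, 0, 0, 0],
    [0, 0, 0, 0]
  ]
}}

```text
clock: 49.67
eef_pos: [575.3, 44.1, 87.0]
tcp_rot: [-3.141, 0.0, 1.562]
contact_force: [2.8, -4.5, -3.3]
opening: 0.449
```

>>> {"op": "drive_tool", "data": {
  "deltas": [
    [0, 0, 0.2, 0],
    [0, 0, 0.1, 0],
    [0, 0, 0, 0],
    [0, 0, 0, 0]
  ]
}}

```text
clock: 50.0
eef_pos: [575.3, 44.1, 84.6]
tcp_rot: [-3.142, -0.0, 1.562]
contact_force: [-1.0, -4.6, 5.1]
opening: 0.452
```

>>> {"op": "drive_tool", "data": {
  "deltas": [
    [0, 0, 0.1, 0],
    [0, 0, 0, 0],
    [0, 0, 0, 0]
  ]
}}

```text
clock: 50.25
eef_pos: [575.4, 44.1, 84.6]
tcp_rot: [3.141, -0.0, 1.562]
contact_force: [-4.5, -5.4, 15.3]
opening: 0.45
```

>>> {"op": "drive_tool", "data": {
  "deltas": [
    [0, 0, 0, 0],
    [0, 0, 0, 0],
    [0, 0, 0, 0],
    [0, 0, -1, 0],
    [0, 0, -3, 0],
    [0, 0, -3, 0],
    [0, 0, -3, 0],
    [0, 0, -3, 0],
    [-3, 0, -1, 0],
    [-3, 0, 0, 0],
    [0, 0, 0, 0],
    [0, 0, 0, 0]
  ],
  "jaw": 0.3
}}

```text
clock: 51.25
eef_pos: [574.8, -16.7, 224.0]
tcp_rot: [3.141, -0.0, 1.56]
contact_force: [0.4, -0.3, 0.2]
opening: 0.703
```

```bash
python3 bay.py; python3 - <<'E'
from h import *
p=cv2.imread('pics/bay.png');cv2.imwrite('pics/bayc.png',cv2.resize(p,None,fx=1.5,fy=1.5))
for n in('wrist','side'):
    p,W,c=cloud(n);h=hsv(p);H,S,V=h[...,0],h[...,1],h[...,2];x,y,z=W[...,0],W[...,1],W[...,2]
    q=(S<60)&(V>100)&(z>80)&(z<95)&(x>540)&(x<620)&(y>35)&(y<60)
    if q.sum()>10:print(n,'spacer tab',rect(W,q))
    m=((H<5)|(H>175))&(S>150)&(z>70)&(y>50)&(y<130)&(x<620)
    print(n,'knob',W[m].mean(0),m.sum())
E
```

```text
teal tab (array([578.6,  21.6]), array([40. , 12.3]), np.float64(-0.011), 87.2, 756) x [559.5 597.9] y [15.7 27.6]
teal trim (array([580.2,  21.1]), array([103.2,  26.4]), np.float64(-0.026), 61.8, 1257) x [530.8 630.2] y [ 9.1 33.2]
teal toe (array([516.8,  22.1]), array([29.9, 11.1]), np.float64(1.569), 19.2, 301) x [511.5 522. ] y [ 7.3 36. ]
purple tab (array([577.4,  -9.8]), array([39.7, 12.3]), np.float64(-0.008), 87.1, 696) x [557.9 596.6] y [-15.5  -3.7]
purple trim (array([578.6, -11. ]), array([104.4,  32.4]), np.float64(-0.08), 61.7, 1248) x [529.5 628.6] y [-25.   2.]
purple toe (array([515.8, -10.3]), array([29.9,  9.8]), np.float64(1.511), 19.2, 255) x [511.3 520.9] y [-24.1   4. ]
orange tab (array([577.2, -49.6]), array([39.7, 13.3]), np.float64(-0.006), 87.0, 672) x [557.9 596.7] y [-55.5 -43.3]
orange trim (array([578.6, -50.8]), array([103.5,  43.1]), np.float64(-0.006), 61.7, 1870) x [529.1 628.6] y [-70.6 -29.9]
orange toe (array([515.7, -49.5]), array([47. ,  9.7]), np.float64(1.553), 19.1, 355) x [511.1 520.4] y [-72.3 -27.4]
yellow trim (array([570.,  67.]), array([119.7,   8.4]), np.float64(-0.011), 56.3, 851) x [513.  627.2] y [63.6 70.2]
blue trim (array([575.3,  44.2]), array([100.6,  16.6]), np.float64(-0.011), 59.3, 1339) x [526.9 622.8] y [36.6 52.8]
[574.61846193 -15.88248607 223.54622714] 51.3
wrist spacer tab (array([574.8,  45.4]), array([39.8,  7.2]), np.float64(-0.011), 87.3, 498)
wrist knob [546.76257059  86.04721256  97.15452869] 361
side spacer tab (array([574.7,  43.2]), array([38.8, 11.7]), np.float64(0.039), 87.4, 51)
side knob [544.93744832  81.59332089  96.3829791 ] 26
```

View pics/bayc.png

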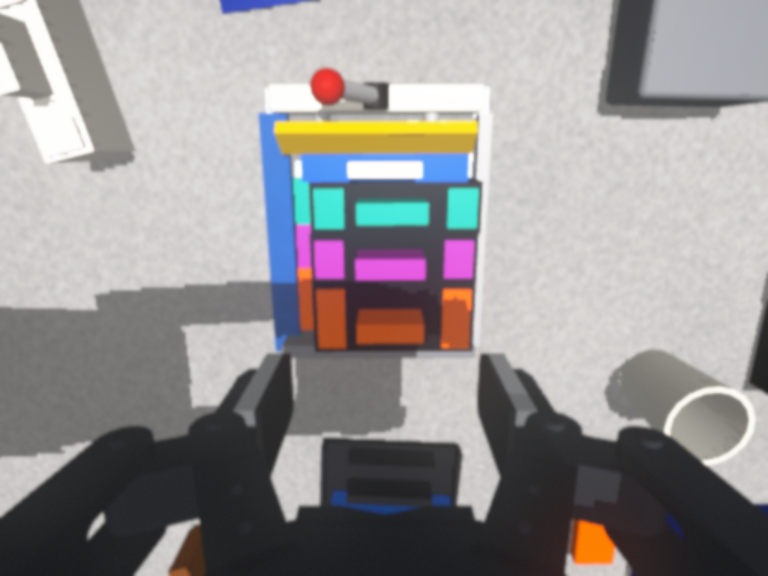

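Pad face moved from y≈61 to 67 (about 6 mm pressed), spacer flush, and cassettes flat. Next, the lever.

>>> {"op": "drive_tool", "data": {
  "deltas": [
    [2, -2, 0, 0],
    [3, -2, 0, 0],
    [3, -1.5, 0, 0],
    [2, -1, 0, 0],
    [0, 0, 0, 0],
    [0, 0, 3, 0],
    [0, 0, 3, 0],
    [0, 0, 3, 0],
    [0, 0, 2.5, 0],
    [0, 0, 1, 0],
    [0, 0, 0, 0],
    [0, 0, 0, 0]
  ],
  "jaw": 1
}}

```text
clock: 52.4
eef_pos: [510.9, 85.0, 98.4]
tcp_rot: [-3.141, 0.0, 1.562]
contact_force: [-0.2, -0.2, 0.2]
opening: -0.004
```

>>> {"op": "drive_tool", "data": {
  "deltas": [
    [0, 0.8, 0, 0],
    [0, 0.8, 0, 0],
    [0, 0.8, 0, 0],
    [0, 0.8, 0, 0],
    [0, 0, 0, 0]
  ]
}}

```text
clock: 52.82
eef_pos: [545.7, 84.6, 99.7]
tcp_rot: [3.138, -0.001, 1.562]
contact_force: [0.6, -0.1, -0.3]
opening: -0.006
```

>>> {"op": "drive_tool", "data": {
  "deltas": [
    [0, 0.7, 0, 0],
    [0, 0.7, 0, 0],
    [0, 0.6, 0, 0],
    [0, 0.5, 0, 0],
    [0, 0, 0, 0],
    [0, 0, 0, 0]
  ]
}}

```text
clock: 53.32
eef_pos: [568.2, 84.2, 98.2]
tcp_rot: [3.141, -0.0, 1.562]
contact_force: [-0.2, -0.2, -0.6]
opening: 0.002
```

```bash
cat > knob.py <<'E'
from h import *
for n in('side','top'):
    p,W,c=cloud(n,'k_'+n);h=hsv(p);H,S=h[...,0],h[...,1];x,y,z=W[...,0],W[...,1],W[...,2]
    m=((H<5)|(H>175))&(S>150)&(z>70)&(z<115)&(y>50)&(y<130)&(x>520)&(x<640)
    print(n,W[m].mean(0).round(1),m.sum())
E
python3 knob.py
```

```text
side [591.2  79.8  96.2] 18
top [nan nan nan] 0knob.py:5: RuntimeWarning: Mean of empty slice.
  print(n,W[m].mean(0).round(1),m.sum())
  ret = um.true_divide(
```

>>> {"op": "drive_tool", "data": {
  "deltas": [
    [0, 0.3, 0, 0],
    [0, 0.2, 0, 0],
    [0, 0, 0, 0],
    [0, 0, 0, 0]
  ]
}}

```text
clock: 53.75
eef_pos: [572.5, 84.2, 98.2]
tcp_rot: [-3.141, 0.0, 1.562]
contact_force: [-1.3, -0.7, -1.2]
opening: 0.002
```

```bash
python3 knob.py 2>/dev/null
```

```text
side [594.1  79.7  95.9] 17
top [nan nan nan] 0
```

Now back off and retreat, then check everything.

>>> {"op": "drive_tool", "data": {
  "deltas": [
    [0, -0.5, 0, 0],
    [0, -1.5, 0, 0],
    [0, -1.5, -1, 0],
    [0, 0, -3, 0],
    [0, 0, -3, 0],
    [0, 0, -3, 0],
    [0, 0, -3, 0],
    [-3, 1, 0, 0],
    [-3, 2, 0, 0],
    [-3, 2, 0, 0],
    [0, 1, 0, 0],
    [0, 0, 0, 0]
  ]
}}

```text
clock: 54.85
eef_pos: [598.8, -7.4, 228.5]
tcp_rot: [3.139, 0.0, 1.559]
contact_force: [-1.4, -0.1, -0.2]
opening: 0.001
```

```bash
python3 bay.py; python3 - <<'E'
from h import *
p,W,c=cloud('wrist');h=hsv(p);H,S=h[...,0],h[...,1]
m=((H<5)|(H>175))&(S>150)&(W[...,2]>70)&(W[...,2]<115)&(W[...,1]>50)&(W[...,1]<130)
print('knob',W[m].mean(0).round(1),m.sum())
p,W,c=cloud('top');a=cv2.cvtColor(p[80:260,100:400],cv2.COLOR_RGB2BGR);p2,_,_=cloud('side');b=cv2.cvtColor(p2[100:300,140:400],cv2.COLOR_RGB2BGR)
cv2.imwrite('pics/fin.png',cv2.resize(b,None,fx=2.5,fy=2.5));cv2.imwrite('pics/fint.png',cv2.resize(a,None,fx=2.5,fy=2.5))
E
```

```text
teal tab (array([578.6,  21.7]), array([40. , 12.1]), np.float64(-0.013), 87.2, 704) x [559.5 597.8] y [15.9 27.7]
teal trim (array([579.8,  20.7]), array([103. ,  27.4]), np.float64(-0.027), 61.7, 1203) x [530.3 630.2] y [ 8.5 33.3]
teal toe (array([515.2,  22.3]), array([29.9,  8.3]), np.float64(-1.568), 19.0, 200) x [511.2 518.9] y [ 7.6 36. ]
purple tab (array([577.4,  -9.6]), array([39.9, 12.2]), np.float64(-0.005), 87.0, 652) x [558.1 596.5] y [-15.5  -3.8]
purple trim (array([578.4, -11. ]), array([103.3,  29.7]), np.float64(-0.051), 61.7, 1105) x [529.1 628.6] y [-24.7   2.1]
purple toe (array([514.8, -10.3]), array([29.5,  8. ]), np.float64(1.568), 19.2, 182) x [510.8 518.5] y [-24.7   4.3]
orange tab (array([577.7,  12.1]), array([135. ,  39.7]), np.float64(1.558), 87.0, 558) x [557.6 595.9] y [-54.7 -43. ]
orange trim (array([578.6, -48.8]), array([103.9,  47.8]), np.float64(-0.019), 61.6, 1832) x [528.5 628.9] y [-71.2 -29.7]
orange toe (array([513.9, -49.9]), array([46.6,  7.4]), np.float64(1.549), 19.1, 246) x [510.5 517.3] y [-72.5 -27.1]
yellow trim (array([569.6,  67.2]), array([119. ,   8.1]), np.float64(-0.02), 56.2, 808) x [512.5 626.3] y [63.8 70.3]
blue trim (array([574.7,  44.7]), array([100. ,  16.5]), np.float64(-0.001), 59.2, 1282) x [526.5 622.8] y [36.6 52.8]
[597.32417767  -6.33974038 228.16051653] 54.9
knob [593.9  85.9  97.2] 330
```

View pics/fin.png

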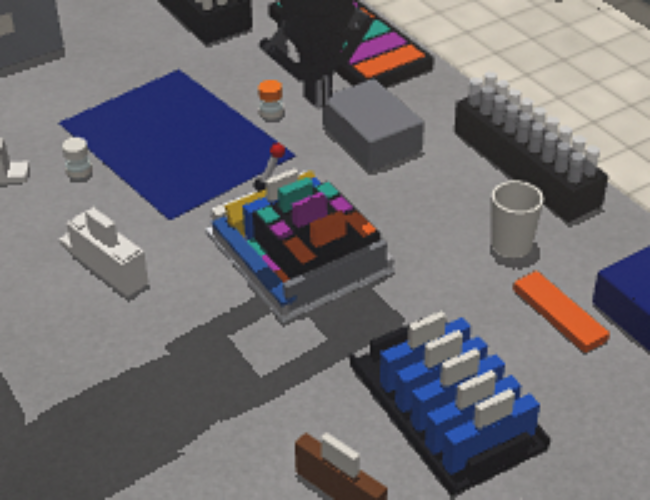

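The final view shows all three cassettes and one spacer in the bay, with the lever over to the far side. Five spacers are still in the rack and nothing nearby has moved. Knob x went from 546.5 to 594, a 47 mm swing, which is nearly the full travel.

```bash
python3 -c "
from rig import r,job
print(job.sign_off())"
```

```text
the job is handed in; nothing more can be done
None
```

I loaded all three cassettes, added one spacer, and swung the locking lever to the far side. I signed the job off at about 55 s of the 210 s allowed; sign-off gives no verdict.

**Cassettes:** Orange, purple and teal went in, in that order. I rested each heel on the sill, let the toe drop, then slid it under the lip. Purple had been knocked aside before I reached it, so I measured it again before gripping. In the last check all three were flat (trim at 61.7 mm), along the bay to within about 2 mm, and packed together.

**Spacer and pad:** One spacer is fully down (top at about 59 mm). The yellow pad moved back about 6 mm from rest and felt springy as the spacer went in. I did not try a second spacer, since the gap arithmetic (112 mm of cassettes in 123 mm) and the pad movement both showed the pack was snug. Five spacers stay in the rack.

**Lever:** The red knob moved about 47 of its 48 mm, which puts it close to the far stop. The jars, cup, tip box and strip look untouched.

**What went wrong on the way:**
- Pressing a gripped cassette down on the sill did not tilt it enough, so I released it to let the toe drop.
- Pushing teal sideways by its tab tipped it, so I released it, lifted it about 4 mm and moved it over.
- The wrist camera and the arm disagreed by about 2–4 mm in y. I placed parts by the camera's relative measurements.

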